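# Turn the breakfast condiment row round into the fresh rack

### The job

Move the four breakfast things from the dark rack into the light rack in the reverse order, so that the row reads right for guests sitting opposite: what stood at the left end of the dark rack (as the robot sees it) goes in the bay at the right end of the light rack, the next one beside it, and so on. Stand each upright in the middle of its own bay, leave the cork mats where they are, and tip nothing over on the way.

Things in the scene. Friction and masses are not known exactly. Their poses are not given: they have to be found in the camera images.
- honey_jar_mid (a point): Glass honey jar with a dark screw lid, round, 65 mm diameter, 86 mm high, about 0.33 kg, standing upright. The point is on its axis, half-way up (43 mm above its foot); z up. Grip it 55 to 65 mm above its foot, under the lid, so that the gripper's body stays clear of the lid.
- shaker_mid (a point): Slim glass shaker with a grey domed cap, round, 44 mm diameter up to 74 mm, cap 34 mm diameter, 90 mm high, about 0.1 kg, standing upright. The point is on its axis, half-way up (45 mm above its foot); z up. Grip it 50 to 60 mm above its foot, clear of its top.
- sugar_caddy_mid (a point): Black rectangular caddy full of upright paper sachets (fixed in it), 52 mm along its x, 66 mm along its y; walls 45 mm high, sachets up to 71 mm; about 0.26 kg. At the start its long side lies roughly along the rack's row. Grasp the walls across its 52 mm. The point is in its middle, 35.5 mm above its foot; z up.
- egg_cup_mid (a point): Plain white ceramic egg cup, round and nearly straight, 41 mm diameter at the foot, 47 mm at the rim, 66 mm high, hollow from the top, about 0.09 kg, standing upright. The point is on its axis, half-way up (33 mm above its foot); z up.
- old_rack: Dark wooden rack fixed on the table, 100 x 372 mm (x by y), floor 10 mm up, side lips 6 mm above that, ends 27 mm high. Four places in a row along y (+y: left end seen from the robot), centres at x = 0, y = -132, -44, 44, 132 mm. Each holds a cork mat and a thing. A fixed drinks jar, 0.4 m tall, stands at world x 0.46 to 0.68, y -0.23 to -0.03 m: pass in front of it. Origin: centre of underside.
- new_rack: Light wooden rack fixed on the table, 100 x 372 mm (x by y), floor 10 mm up, side lips 6 mm above that, ends 27 mm high. Four places in a row along y (+y: left end seen from the robot), centres at x = 0, y = -132, -44, 44, 132 mm. Empty; dividers 4 mm thick, 6 mm high make bays of 84 mm along y, 90 mm along x. Origin: centre of underside.
- honey_mat: Square cork mat, 76 x 76 x 3 mm, fixed flat in one of the four places of the dark rack; it is the mat that the honey jar stands on at the start (it sticks out round its foot) and so keeps marking where it stood. All four mats look alike. Origin: centre of its underside; z up.
- shaker_mat: Square cork mat, 76 x 76 x 3 mm, fixed flat in one of the four places of the dark rack; it is the mat that the shaker stands on at the start (it sticks out round its foot) and so keeps marking where it stood. All four mats look alike. Origin: centre of its underside; z up.
- sugar_mat: Square cork mat, 76 x 76 x 3 mm, fixed flat in one of the four places of the dark rack; it is the mat that the sugar caddy stands on at the start (it sticks out round its foot) and so keeps marking where it stood. All four mats look alike. Origin: centre of its underside; z up.
- egg_mat: Square cork mat, 76 x 76 x 3 mm, fixed flat in one of the four places of the dark rack; it is the mat that the egg cup stands on at the start (it sticks out round its foot) and so keeps marking where it stood. All four mats look alike. Origin: centre of its underside; z up.
There are look-alikes about, which are no part of the job. What is shaped like the part that bears sugar_caddy_mid but blue is not meant.

How it is judged:
At the end, for the whole second after the job is handed in: Each thing stands upright (within 0.15 rad) and at rest on the light rack's floor (height within 5 mm), in the bay whose y is minus that of its cork mat in the dark rack, within 13 mm of the bay's centre along the row and 15 mm across it (((y of honey_mat in the frame of old_rack between -0.152 and -0.112 m and y of honey_jar_mid in the frame of new_rack between 0.119 and 0.145 m) or (y of honey_mat in the frame of old_rack between -0.064 and -0.024 m and y of honey_jar_mid in the frame of new_rack between 0.031 and 0.057 m) or (y of honey_mat in the frame of old_rack between 0.024 and 0.064 m and y of honey_jar_mid in the frame of new_rack between -0.057 and -0.031 m) or (y of honey_mat in the frame of old_rack between 0.112 and 0.152 m and y of honey_jar_mid in the frame of new_rack between -0.145 and -0.119 m)) and x of honey_jar_mid in the frame of new_rack between -0.015 and 0.015 m and z of honey_jar_mid in the frame of new_rack between 0.048 and 0.058 m and angle between each of honey_jar_mid, shaker_mid, sugar_caddy_mid, egg_cup_mid's own z axis and vertical below 0.15 rad and linear speed of each of honey_jar, shaker, sugar_caddy, egg_cup below 0.02 m/s and ((y of shaker_mat in the frame of old_rack between -0.152 and -0.112 m and y of shaker_mid in the frame of new_rack between 0.119 and 0.145 m) or (y of shaker_mat in the frame of old_rack between -0.064 and -0.024 m and y of shaker_mid in the frame of new_rack between 0.031 and 0.057 m) or (y of shaker_mat in the frame of old_rack between 0.024 and 0.064 m and y of shaker_mid in the frame of new_rack between -0.057 and -0.031 m) or (y of shaker_mat in the frame of old_rack between 0.112 and 0.152 m and y of shaker_mid in the frame of new_rack between -0.145 and -0.119 m)) and x of shaker_mid in the frame of new_rack between -0.015 and 0.015 m and z of shaker_mid in the frame of new_rack between 0.05 and 0.06 m and ((y of sugar_mat in the frame of old_rack between -0.152 and -0.112 m and y of sugar_caddy_mid in the frame of new_rack between 0.119 and 0.145 m) or (y of sugar_mat in the frame of old_rack between -0.064 and -0.024 m and y of sugar_caddy_mid in the frame of new_rack between 0.031 and 0.057 m) or (y of sugar_mat in the frame of old_rack between 0.024 and 0.064 m and y of sugar_caddy_mid in the frame of new_rack between -0.057 and -0.031 m) or (y of sugar_mat in the frame of old_rack between 0.112 and 0.152 m and y of sugar_caddy_mid in the frame of new_rack between -0.145 and -0.119 m)) and x of sugar_caddy_mid in the frame of new_rack between -0.015 and 0.015 m and z of sugar_caddy_mid in the frame of new_rack between 0.0405 and 0.0505 m and ((y of egg_mat in the frame of old_rack between -0.152 and -0.112 m and y of egg_cup_mid in the frame of new_rack between 0.119 and 0.145 m) or (y of egg_mat in the frame of old_rack between -0.064 and -0.024 m and y of egg_cup_mid in the frame of new_rack between 0.031 and 0.057 m) or (y of egg_mat in the frame of old_rack between 0.024 and 0.064 m and y of egg_cup_mid in the frame of new_rack between -0.057 and -0.031 m) or (y of egg_mat in the frame of old_rack between 0.112 and 0.152 m and y of egg_cup_mid in the frame of new_rack between -0.145 and -0.119 m)) and x of egg_cup_mid in the frame of new_rack between -0.015 and 0.015 m and z of egg_cup_mid in the frame of new_rack between 0.038 and 0.048 m); the robot touches nothing.
It fails at once if the honey jar is tipped over (angle between honey_jar_mid's own z axis and vertical above 0.7 rad).
It fails at once if the shaker is tipped over (angle between shaker_mid's own z axis and vertical above 0.7 rad).
It fails at once if the sugar caddy is tipped over (angle between sugar_caddy_mid's own z axis and vertical above 0.7 rad).
It fails at once if the egg cup is tipped over (angle between egg_cup_mid's own z axis and vertical above 0.7 rad).
It also fails if it takes over 138 s, if anything falls off the work surface, if the arm or the gripper's body presses on something with over 40 N, if the wrist force passes 120 N, or if a joint passes its speed limit or range.

### The arm

A 6-joint arm with a two-finger parallel gripper is mounted at the origin on a cart in front of the work surface, level with it; the furniture and walls round the work are solid. World frame = base frame: x ahead of the robot, y to its left, z up, the work surface at z = 0. Lengths are in m, angles in rad, forces in N, time in s.
With the tool pointing down it reaches from about 0.35 to 0.85 m from the base axis. Payload 8.1 kg.
Tool frame: the origin (TCP) lies at the very end of the fingers, on their centre line; the grasp point (between the pads) lies 19 mm behind it; x points along the fingers, y is the direction in which the jaws open and shut, and the axes are right-handed (so a half turn about x gives the same grasp; the last joint's range is limited). The gripper opens to 93 mm and grips with 3 to 60 N. Pads are 15 mm wide; open, the fingers measure 128 mm over their backs; the gripper's body (75 mm by 188 mm) begins 65 mm behind the grasp point.
Start: joints at [-1.334, 0.13, 1.488, -0, 1.523, -0.085], TCP at [0.19, -0.569, 0.186] pointing down, gripper open.
Joint ranges: [-2.96, 2.96], [-0.89, 2.26], [0.02, 2.5], [-1.34, 4.48], [0, 2.73], [-2.66, 2.66]. Speed limits (rad/s): [2.39, 2.39, 2.79, 3.14, 3.14, 3.14].

### API

Orientations are given as a rotation vector (axis times angle).
In Python, from plant import * gives the robot as it stands. The module is installed in compiled form; this text tells all that it offers.
- The arm moves only by the tool apply_moves, never from a script. Its argument "series" is a list of rows, each an object with "jaw": the gripper's target within -1 to 1 (shut at 1, half-way at 0, fully open at -1); "linear": the shift along the tool's x, y, z normalised to -1 to 1, where 1 is 0.6 m, a list of three; "roll": the turn about the tool's x normalised to -1 to 1, where 1 is 30 degrees. A call has 1 to 20 rows; each row is the pose to reach, as a shift and turn from the pose measured when the call began, along the tool's axes at that moment; what a row does not reach only later rows make up. A row lasts 1/8 s, in which the tool goes at most 62.5 mm and 10.7 degrees, less where a joint would pass 70% of its speed; a pose out of reach is approached as far as the arm can. A call with a number of a shift or a turn outside -1 to 1 is refused whole. A call with a gripper value outside its range is refused whole. The fingers move at their own pace and stop on an object; "force" is the grip in N (left out, the last holds). Time passes only in rows, so rows that repeat a pose let the fingers close. It gives the time, the measured TCP pose, the force and the opening at its end, in the units of the state.
- read_state(): the state, without advancing time (a new reading comes with each control period).
- read_camera(name): name is "side" or "top" or "wrist"; returns a dict with "pixels" (420x560x3 uint8, blue, green, red), "intrinsics" (3x3 intrinsics, pixels), "D" ([k1, k2, p1, p2, k3] as OpenCV has them; the pictures are not rectified), "rvec" (rotation vector, rad) and "tvec" (3), from world to camera coordinates, as OpenCV has them; the wrist camera has in their place "tool_from_camera" (4x4, takes a point from camera to tool coordinates, whose origin is the TCP and whose axes are the tool frame's). Camera axes: x right, y down, z forward; pixel columns grow to the right and rows downward; lengths in m; the calibration is good to about 2 mm. A picture is of the moment at which its call begins: read the wrist's pose just before it. There is no depth.
- close_job(): hands the job in, once; it reports no verdict.
The state is a dict: "t": time; "q": joint angles; "dq": joint speeds; "joint_torque": joint torques, N m; "tool_pos": TCP position; "orientation": TCP orientation; "force": force on the tool from outside, world axes, zero at the start; "wrist_torque": the same for the moment, N m; "opening": finger opening in m.
Only numpy, scipy, OpenCV 4.12 (cv2) and the standard library are available. Lean on these libraries where they do the work, as an engineer would, in place of code of your own. Each camera call takes 0.05 s, during which the arm holds its last target. There are 200 camera calls.

## Working session

There is one attempt and no reset: what is moved stays moved. The work goes in short steps, Python scripts to look and compute and a tool call to move; the robot and the scene stay as the last step left them, time stands still between calls to the robot, and variables do not carry over. Pictures are saved under pics/ and viewed, about 12 in all and at most 16, crops included, and the job is handed in when it is done.

Besides the shell and the picture viewer there is one more tool, called after "Request:" in YAML: its name, and indented under it one key for each argument. apply_moves: Moves the arm, as the interface text tells. Its arguments: {"type":"object","properties":{"series":{"type":"array"},"force":{"type":"number"}},"required":["series"]}

```bash
mkdir -p pics; python3 - <<'E'
from plant import *
import cv2
s=read_state();print({k:s[k] for k in ('t','tool_pos','orientation','opening','force')})
for n in('top','side'):
    c=read_camera(n);cv2.imwrite(f'pics/{n}0.png',c['pixels'])
    print(n,c['intrinsics'],c['D'],c['rvec'],c['tvec'])
c=read_camera('wrist');print(c['tool_from_camera'])
E
```

```text
{'t': 0.0, 'tool_pos': array([ 0.18962099, -0.56857932,  0.18469738]), 'orientation': array([ 2.04798517,  0.33436663, -2.04838742]), 'opening': 0.09290625353724685, 'force': array([ 0.01607367,  0.45336396, -0.17567421])}
top [[513.01419427   0.         264.91523709]
 [  0.         513.01419427 212.24043652]
 [  0.           0.           1.        ]] [0.00231217 0.         0.         0.         0.        ] [ 2.15510782 -2.13158236  0.16812746] [-0.13991074  0.44449342  1.43852434]
side [[395.57730098   0.         274.4709814 ]
 [  0.         395.57730098 205.05466284]
 [  0.           0.           1.        ]] [-0.09543954  0.          0.          0.          0.        ] [ 2.03182456 -0.09433887  0.02980206] [-0.47037874  0.00917881  1.26394629]
[[-1.02670090e-03 -2.59301423e-01  9.65795899e-01 -1.98494095e-01]
 [ 9.99999472e-01 -2.24457123e-04  1.00279811e-03 -8.34556050e-04]
 [-4.32472086e-05  9.65796418e-01  2.59301516e-01 -7.18489190e-02]
 [ 0.00000000e+00  0.00000000e+00  0.00000000e+00  1.00000000e+00]]
```

View pics/top0.png

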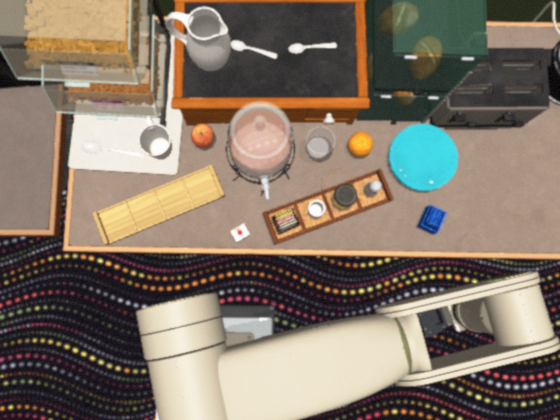

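View pics/side0.png

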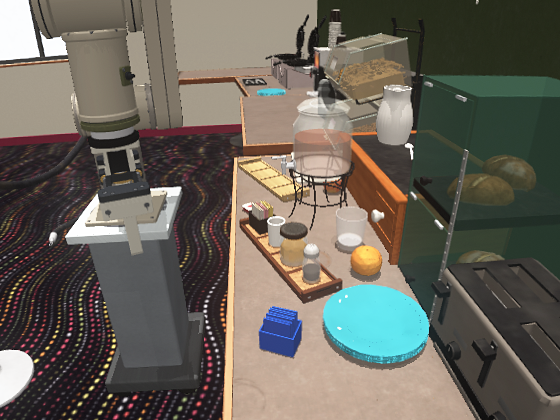

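Top view: light rack around (160,205). The dark rack, left to right, holds the caddy (286,219), egg cup (317,209), honey jar (344,195) and shaker (374,187). Possible confusions:
- The blue caddy at (432,219) is a decoy.
- The cup at (157,145) and the glass at (319,143) are not meant.

A close crop will confirm this and give me the rack corners.

```bash
cat > h.py <<'E'
from plant import *
import cv2, numpy as np
from scipy.spatial.transform import Rotation as R
def proj(c,P): return cv2.projectPoints(np.float64(P).reshape(-1,1,3),c['rvec'],c['tvec'],c['intrinsics'],c['D'])[0].reshape(-1,2)
def back(c,uv,z):
    n=cv2.undistortPoints(np.float64(uv).reshape(-1,1,2),c['intrinsics'],c['D']).reshape(-1,2)
    r=R.from_rotvec(np.ravel(c['rvec'])).as_matrix();t=np.ravel(c['tvec']);o=-r.T@t
    d=np.c_[n,np.ones(len(n))]@r; return o+d*((z-o[2])/d[:,2])[:,None]
def wrist():
    s=read_state();c=read_camera('wrist')
    T=np.eye(4);T[:3,:3]=R.from_rotvec(s['orientation']).as_matrix();T[:3,3]=s['tool_pos']
    W=np.linalg.inv(T@c['tool_from_camera']);c['rvec']=R.from_matrix(W[:3,:3]).as_rotvec();c['tvec']=W[:3,3];return c,s
E
python3 - <<'E'
from h import *
c=read_camera('top');p=c['pixels']
a=cv2.resize(p[160:250,85:235],None,fx=5,fy=5,interpolation=cv2.INTER_CUBIC)[:,:750]
b=cv2.resize(p[165:250,255:400],None,fx=5,fy=5,interpolation=cv2.INTER_CUBIC)
cv2.imwrite('pics/a.png',a);cv2.imwrite('pics/b.png',b)
print(back(c,[[95,212],[220,168],[265,212],[388,172]],.027))
s=read_state();print(R.from_rotvec(s['orientation']).as_matrix())
E
```

```text
[[ 0.4423071   0.35446259  0.027     ]
 [ 0.57651064 -0.00235441  0.027     ]
 [ 0.44784742 -0.13528046  0.027     ]
 [ 0.57024775 -0.49361651  0.027     ]]
[[-2.71996620e-04  3.16289098e-01 -9.48662813e-01]
 [ 1.13557253e-03 -9.48662138e-01 -3.16289199e-01]
 [-9.99999318e-01 -1.16330503e-03 -1.01136318e-04]]
```

View pics/a.png

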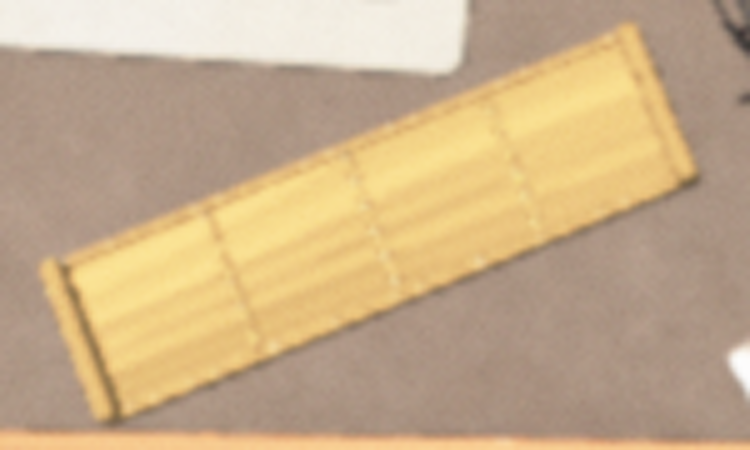

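View pics/b.png

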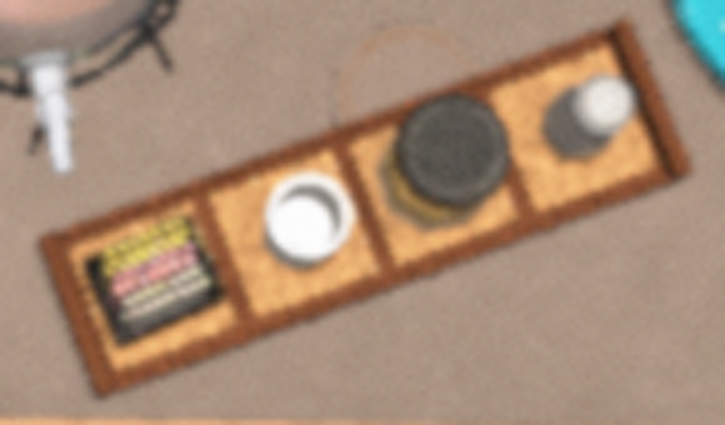

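Crops confirm the order: black caddy, egg cup, honey jar, shaker. Next I fit both racks and the object positions.

```bash
cat >> h.py <<'E'
RK={}
def fit(W): # W: far-left, near-left, far-right, near-right at end tops
    M=np.array([[.05,.186],[-.05,.186],[.05,-.186],[-.05,-.186]]);m=W[:,:2].mean(0);Q=W[:,:2]-m
    H=M.T@Q;a=np.arctan2(H[0,1]-H[1,0],H[0,0]+H[1,1]);Rm=np.array([[np.cos(a),-np.sin(a)],[np.sin(a),np.cos(a)]])
    return m,a,(Q-M@Rm.T)*1000
def rk(m,a,y,x=0): return np.array(m)+np.array([x*np.cos(a)-y*np.sin(a),x*np.sin(a)+y*np.cos(a)])
def go(xyz,jaw=None,g=None):
    """shift & roll from the present pose to TCP xyz, jaw axis angle in deg (mod 180)"""
    s=read_state();Rm=R.from_rotvec(s['orientation']).as_matrix()
    l=Rm.T@(np.array(xyz)-s['tool_pos'])/.6;cur=np.degrees(np.arctan2(Rm[1,1],Rm[0,1]))
    d=0 if jaw is None else (jaw-cur+90)%180-90
    print('t%.1f'%s['t'],'pos',s['tool_pos'].round(4),'jaw %.1f'%cur,'lin',l.round(4),'roll(norm) %.3f'%(-d/30),'q',s['q'].round(2),'op %.4f'%s['opening'])
E
python3 - <<'E'
from h import *
c=read_camera('top')
f=lambda L,o:[((x+.5)/5-.5+o[0],(y+.5)/5-.5+o[1]) for x,y in L]
A=back(c,f([(42,262),(100,418),(632,25),(697,178)],(85,160)),.027)
B=back(c,f([(40,240),(100,395),(628,20),(690,172)],(255,165)),.027)
for n,W in(('light',A),('dark',B)):
    m,a,r=fit(W);print(n,m,a,np.degrees(a));print(r.round(1).tolist())
    for y in(.132,.044,-.044,-.132):print(y,rk(m,a,y).round(4))
m,a,_=fit(B)
for n,p,z in(('egg',(308,220),.079),('honey',(455,151),.099),('shaker',(605,104),.099),('caddy',(155,275),.07)):
    w=back(c,f([p],(255,165)),z)[0];d=w[:2]-m;print(n,w.round(4),'rackxy',(np.cos(a)*d[0]+np.sin(a)*d[1]).round(4),(-np.sin(a)*d[0]+np.cos(a)*d[1]).round(4))
go([.38,-.38,.30],-30)
E
```

```text
light [0.46924639 0.17253671] 0.40389051736547754 23.14122203039715
[[0.1, -3.0], [2.4, -2.3], [-1.9, 3.1], [-0.6, 2.3]]
0.132 [0.4174 0.2939]
0.044 [0.452 0.213]
-0.044 [0.4865 0.1321]
-0.132 [0.5211 0.0512]
dark [ 0.46828004 -0.3169986 ] 0.37267523469995023 21.352718077354556
[[-1.1, -2.8], [2.8, -1.7], [-2.4, 1.0], [0.7, 3.5]]
0.132 [ 0.4202 -0.1941]
0.044 [ 0.4523 -0.276 ]
-0.044 [ 0.4843 -0.358 ]
-0.132 [ 0.5163 -0.4399]
egg [ 0.451  -0.2777  0.079 ] rackxy -0.0018 0.0429
honey [ 0.4872 -0.357   0.099 ] rackxy 0.0031 -0.0442
shaker [ 0.5147 -0.4404  0.099 ] rackxy -0.0017 -0.1319
caddy [ 0.4203 -0.193   0.07  ] rackxy 0.0005 0.133
t0.2 pos [ 0.1897 -0.5689  0.1852] jaw -71.6 lin [-0.1911 -0.1985 -0.4004] roll(norm) -1.385 q [-1.33  0.13  1.49  0.    1.52 -0.09] op 0.0932
```

Request:
apply_moves:
  series:
    - {"jaw":-1,"linear":[-0.125,-0.053,-0.4745],"roll":-1}
    - {"jaw":-1,"linear":[-0.125,-0.053,-0.4745],"roll":-1}
    - {"jaw":-1,"linear":[-0.125,-0.053,-0.4745],"roll":-1}
    - {"jaw":-1,"linear":[-0.125,-0.053,-0.4745],"roll":-1}
    - {"jaw":-1,"linear":[-0.125,-0.053,-0.4745],"roll":-1}
    - {"jaw":-1,"linear":[-0.125,-0.053,-0.4745],"roll":-1}
    - {"jaw":-1,"linear":[-0.125,-0.053,-0.4745],"roll":-1}
    - {"jaw":-1,"linear":[-0.125,-0.053,-0.4745],"roll":-1}
  force: 25

```text
t: 1.25
tool_pos: [0.4484, -0.4494, 0.2596]
orientation: [1.722, 0.775, -1.722]
force: [-0.2, -0.6, -0.0]
opening: 0.093
```

```bash
python3 - <<'E'
from h import *
go([.5147,-.4404,.16],-20)
c,s=wrist();p=c['pixels'].copy()
P=[[.451,-.2777,.079],[.4872,-.357,.099],[.5147,-.4404,.103],[.4203,-.193,.07]]
for u in proj(c,P):
    print(u.round(1))
    if 0<u[0]<560 and 0<u[1]<420: cv2.circle(p,tuple(int(v) for v in u),4,(0,0,255),1)
cv2.imwrite('pics/w1.png',p)
E
```

```text
t1.2 pos [ 0.4484 -0.4494  0.2596] jaw -41.7 lin [ 0.1659  0.073  -0.0846] roll(norm) -0.722 q [-0.87  0.21  1.27  0.    1.67 -0.14] op 0.0930
[163.2  44.7]
[244.8  80.8]
[326.1 129.4]
[82.8  1.3]
```

View pics/w1.png

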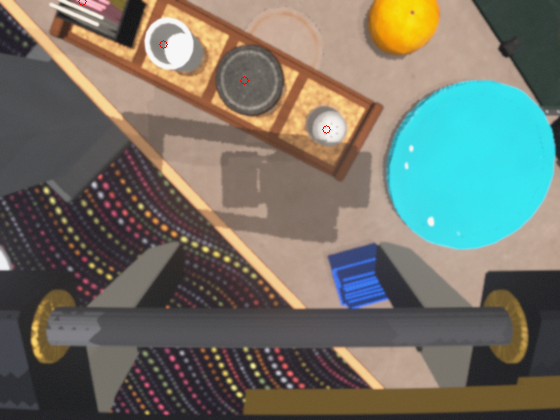

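Wrist view confirms the shaker at (328,127), honey at (250,79) and egg cup at (169,43), each within about 5 px (about 5 mm) of the top-camera estimate. The blue decoy is at (358,275).

```bash
python3 - <<'E'
from h import *
c,s=wrist()
for u,z in(((328,127),.103),((250,79),.099),((169,43),.079)): print(back(c,[u],z)[0].round(4))
go([.515,-.439,.15],-20)
E
```

```text
[ 0.5175 -0.44    0.103 ]
[ 0.4919 -0.359   0.099 ]
[ 0.4564 -0.2804  0.079 ]
t1.4 pos [ 0.4485 -0.4494  0.2598] jaw -41.7 lin [ 0.183   0.0716 -0.0866] roll(norm) -0.722 q [-0.87  0.21  1.27  0.    1.67 -0.14] op 0.0930
```

Request:
apply_moves:
  series:
    - {"jaw":-1,"linear":[0.05,0.072,-0.087],"roll":-0.72}
    - {"jaw":-1,"linear":[0.1,0.072,-0.087],"roll":-0.72}
    - {"jaw":-1,"linear":[0.183,0.072,-0.087],"roll":-0.72}
    - {"jaw":-1,"linear":[0.183,0.072,-0.087],"roll":-0.72}
    - {"jaw":-1,"linear":[0.183,0.072,-0.087],"roll":-0.72}

```text
t: 1.98
tool_pos: [0.5153, -0.4399, 0.152]
orientation: [1.464, 1.022, -1.463]
force: [0.1, 0.5, 0.3]
opening: 0.0927
```

```bash
python3 - <<'E'
from h import *
go([.516,-.440,.049])
E
```

```text
t2.0 pos [ 0.5153 -0.4399  0.152 ] jaw -20.1 lin [ 0.1717  0.001  -0.0002] roll(norm) 0.000 q [-0.78  0.35  1.29  0.    1.5  -0.43] op 0.0927
```

Request:
apply_moves:
  series:
    - {"jaw":-1,"linear":[0.06,0,0],"roll":0}
    - {"jaw":-1,"linear":[0.12,0,0],"roll":0}
    - {"jaw":-1,"linear":[0.17,0,0],"roll":0}
    - {"jaw":-1,"linear":[0.17,0,0],"roll":0}
    - {"jaw":0.3,"linear":[0.17,0,0],"roll":0}
    - {"jaw":1,"linear":[0.17,0,0],"roll":0}
    - {"jaw":1,"linear":[0.17,0,0],"roll":0}
    - {"jaw":1,"linear":[0.17,0,0],"roll":0}
    - {"jaw":1,"linear":[0.17,0,0],"roll":0}
    - {"jaw":1,"linear":[0.17,0,0],"roll":0}
    - {"jaw":1,"linear":[0.17,0,0],"roll":0}
    - {"jaw":1,"linear":[0.17,0,0],"roll":0}
  force: 20

```text
t: 3.48
tool_pos: [0.5153, -0.4399, 0.0499]
orientation: [1.464, 1.022, -1.463]
force: [-0.1, -0.4, -0.2]
opening: 0.0328
```

```bash
python3 - <<'E'
from h import *
s=read_state();print(s['opening'],s['force'])
c,s=wrist();cv2.imwrite('pics/w2.png',c['pixels'])
E
```

```text
0.03279870412783448 [-0.11907372 -0.39619331 -0.19560151]
```

View pics/w2.png

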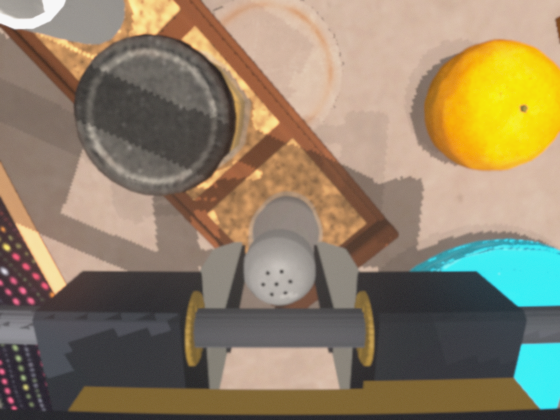

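The shaker's cap is at (279,270), between the fingers. The 33 mm opening is narrower than the 44 mm body, so I check for an offset along tool z.

```bash
python3 - <<'E'
from h import *
c,s=wrist();Rm=R.from_rotvec(s['orientation']).as_matrix()
for u,z in(((279,270),.095),((286,228),.05)):
    w=back(c,[u],z)[0];print(w.round(4),'in tool',(Rm.T@(w-s['tool_pos'])).round(4))
for y in(-.0164,.0164):
  for x in(0,-.019,-.04):
    print(x,y,proj(c,[s['tool_pos']+Rm@np.array([x,y,0])]).round(0))
E
```

```text
[ 0.5153 -0.4388  0.095 ] in tool [-0.0451 -0.0004 -0.001 ]
[ 0.5206 -0.4357  0.05  ] in tool [-0.0001  0.0035 -0.0058]
0 -0.0164 [[251. 238.]]
-0.019 -0.0164 [[248. 250.]]
-0.04 -0.0164 [[245. 267.]]
0 0.0164 [[309. 238.]]
-0.019 0.0164 [[311. 250.]]
-0.04 0.0164 [[315. 267.]]
```

Request:
apply_moves:
  series:
    - {"jaw":1,"linear":[0,0,0],"roll":0}
    - {"jaw":1,"linear":[0,0,0],"roll":0}

```text
t: 3.82
tool_pos: [0.5154, -0.4399, 0.0499]
orientation: [1.464, 1.022, -1.463]
force: [-0.7, -1.1, -0.3]
opening: 0.0327
```

Request:
apply_moves:
  series:
    - {"jaw":1,"linear":[-0.02,0,0],"roll":0}
    - {"jaw":1,"linear":[-0.05,0,0],"roll":0}
    - {"jaw":1,"linear":[-0.05,0,0],"roll":0}
  force: 25

```text
t: 4.2
tool_pos: [0.5169, -0.4414, 0.0835]
orientation: [1.463, 1.017, -1.461]
force: [-0.1, -0.7, -0.6]
opening: 0.0327
```

```bash
python3 - <<'E'
from h import *
s=read_state();print(s['opening'],s['force'],s['tool_pos'])
c,s=wrist();w=c['pixels'];d=read_camera('side')['pixels'][205:325,220:400]
im=np.hstack([cv2.resize(w,(400,300)),cv2.resize(d,(400,300),interpolation=cv2.INTER_CUBIC)])
cv2.imwrite('pics/w3.png',im)
E
```

```text
0.032698640329915464 [-0.10728566 -0.70041158 -0.64506626] [ 0.51687446 -0.44143715  0.08345621]
```

View pics/w3.png

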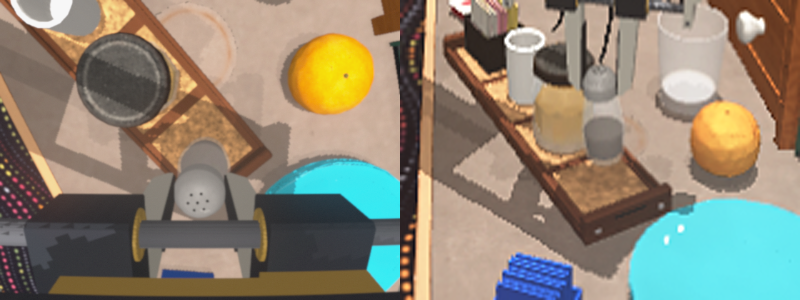

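Lifted cleanly: both views show the shaker held upright and its mat empty. I'll add a helper that works out multi-waypoint shifts.

```bash
cat >> h.py <<'E'
def path(*wps):
    """wps: (x,y,z,jaw deg or None); prints for each lin, roll and number of rows"""
    s=read_state();Rm=R.from_rotvec(s['orientation']).as_matrix();cur=np.degrees(np.arctan2(Rm[1,1],Rm[0,1]))
    print('t%.1f pos'%s['t'],s['tool_pos'].round(4),'jaw %.1f op %.4f q6 %.2f'%(cur,s['opening'],s['q'][5]));p=s['tool_pos'];rl=0
    for w in wps:
        l=Rm.T@(np.array(w[:3])-s['tool_pos'])/.6
        r=rl if w[3] is None else -((w[3]-cur+90)%180-90)/30
        n=int(max(np.ceil(np.linalg.norm(w[:3]-p)/.055),np.ceil(abs(r-rl)*30/10)));p=np.array(w[:3]);rl=r
        print(l.round(3).tolist(),'roll %.2f'%r,'rows',n)
E
python3 - <<'E'
from h import *
path((.516,-.441,.2,-20),(.37,-.35,.2,-50),(.36,-.12,.2,-50))
E
```

```text
t4.3 pos [ 0.5158 -0.4403  0.0809] jaw -20.1 op 0.0326 q6 -0.43
[-0.199, 0.001, 0.001] roll -0.00 rows 3
[-0.199, -0.28, -0.058] roll 1.00 rows 4
[-0.199, -0.427, -0.412] roll 1.00 rows 5
```

Request:
apply_moves:
  series:
    - {"jaw":1,"linear":[-0.07,0,0],"roll":0}
    - {"jaw":1,"linear":[-0.14,0,0],"roll":0}
    - {"jaw":1,"linear":[-0.199,0,0],"roll":0}
    - {"jaw":1,"linear":[-0.199,-0.09,-0.02],"roll":0.25}
    - {"jaw":1,"linear":[-0.199,-0.18,-0.04],"roll":0.6}
    - {"jaw":1,"linear":[-0.199,-0.28,-0.058],"roll":0.9}
    - {"jaw":1,"linear":[-0.199,-0.28,-0.058],"roll":1}
    - {"jaw":1,"linear":[-0.199,-0.33,-0.165],"roll":1}
    - {"jaw":1,"linear":[-0.199,-0.36,-0.25],"roll":1}
    - {"jaw":1,"linear":[-0.199,-0.395,-0.335],"roll":1}
    - {"jaw":1,"linear":[-0.199,-0.427,-0.412],"roll":1}
    - {"jaw":1,"linear":[-0.199,-0.427,-0.412],"roll":1}

```text
t: 5.8
tool_pos: [0.36, -0.1172, 0.1996]
orientation: [1.817, 0.662, -1.814]
force: [0.4, 0.6, -1.1]
opening: 0.0324
```

```bash
python3 - <<'E'
from h import *
path((.36,.1,.2,None),(.4174,.2939,.17,-50))
E
```

```text
t5.8 pos [ 0.36   -0.1172  0.1996] jaw -49.9 op 0.0324 q6 0.42
[-0.001, -0.277, -0.233] roll 0.00 rows 4
[0.049, -0.462, -0.515] roll 0.00 rows 4
```

Request:
apply_moves:
  series:
    - {"jaw":1,"linear":[0,-0.07,-0.058],"roll":0}
    - {"jaw":1,"linear":[0,-0.14,-0.116],"roll":0}
    - {"jaw":1,"linear":[0,-0.21,-0.175],"roll":0}
    - {"jaw":1,"linear":[0,-0.277,-0.233],"roll":0}
    - {"jaw":1,"linear":[0.01,-0.325,-0.305],"roll":0}
    - {"jaw":1,"linear":[0.025,-0.37,-0.375],"roll":0}
    - {"jaw":1,"linear":[0.04,-0.42,-0.45],"roll":0}
    - {"jaw":1,"linear":[0.049,-0.462,-0.515],"roll":0}
    - {"jaw":1,"linear":[0.049,-0.462,-0.515],"roll":0}

```text
t: 6.92
tool_pos: [0.4178, 0.2951, 0.1679]
orientation: [1.812, 0.663, -1.815]
force: [-0.9, -1.0, -1.8]
opening: 0.0323
```

```bash
python3 - <<'E'
from h import *
c,s=wrist();Rm=R.from_rotvec(s['orientation']).as_matrix()
p=c['pixels'].copy();m=[.46924639,.17253671];a=.4039
P=[[*rk(m,a,y,x),.016] for y in(.088,0,-.088) for x in(-.045,0,.045)]+[[*rk(m,a,y,x),.027] for y in(.186,-.186) for x in(-.05,.05)]
for u in proj(c,P):
    if abs(u).max()<600: cv2.circle(p,tuple(int(v) for v in u),3,(0,0,255),1)
cv2.imwrite('pics/w4.png',p)
path((.4174,.2939,.048,None))
E
```

```text
t7.0 pos [0.4178 0.2938 0.1685] jaw -49.8 op 0.0324 q6 1.38
[0.201, -0.001, -0.0] roll 0.00 rows 3
```

View pics/w4.png

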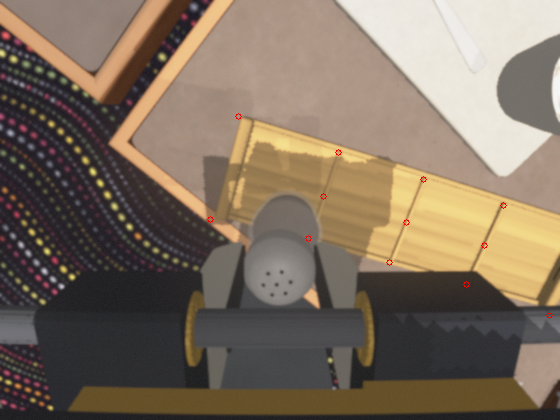

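The rack model matches the dividers and end in this view to within a few pixels. The shaker still sits the same way in the fingers, with its cap at (279,270). Lowering it.

Request:
apply_moves:
  series:
    - {"jaw":1,"linear":[0.05,0,0],"roll":0}
    - {"jaw":1,"linear":[0.1,0,0],"roll":0}
    - {"jaw":1,"linear":[0.15,0,0],"roll":0}
    - {"jaw":1,"linear":[0.18,0,0],"roll":0}
    - {"jaw":1,"linear":[0.201,0,0],"roll":0}
    - {"jaw":1,"linear":[0.202,0,0],"roll":0}
    - {"jaw":1,"linear":[0.202,0,0],"roll":0}
    - {"jaw":0.1,"linear":[0.202,0,0],"roll":0}
    - {"jaw":-0.4,"linear":[0.202,0,0],"roll":0}
    - {"jaw":-1,"linear":[0.202,0,0],"roll":0}
    - {"jaw":-1,"linear":[0.202,0,0],"roll":0}
    - {"jaw":-1,"linear":[0.202,0,0],"roll":0}
    - {"jaw":-1,"linear":[0.202,0,0],"roll":0}
    - {"jaw":-1,"linear":[0.202,0,0],"roll":0}
    - {"jaw":-1,"linear":[0.12,0,0],"roll":0}
    - {"jaw":-1,"linear":[0,0,0],"roll":0}
    - {"jaw":-1,"linear":[-0.05,0,0],"roll":0}
    - {"jaw":-1,"linear":[-0.05,0,0],"roll":0}

```text
t: 9.22
tool_pos: [0.4201, 0.2952, 0.2032]
orientation: [1.821, 0.663, -1.808]
force: [1.1, 1.1, 0.2]
opening: 0.0933
```

```bash
python3 - <<'E'
from h import *
c=read_camera('top')
cv2.imwrite('pics/t5.png',cv2.resize(c['pixels'][150:260,80:240],None,fx=4,fy=4,interpolation=cv2.INTER_CUBIC))
print(proj(c,[[.4174,.2939,.1],[.4174,.2939,.01]]))
path((.36,.1,.2,None),(.36,-.2,.2,-50),(.42,-.32,.2,-30),(.490,-.358,.18,-30))
E
```

```text
[[107.99853143 217.16753404]
 [117.22655536 221.59450353]]
t9.3 pos [0.4188 0.2944 0.2004] jaw -49.8 op 0.0926 q6 1.38
[0.0, 0.184, 0.284] roll 0.00 rows 4
[0.001, 0.566, 0.607] roll 0.01 rows 6
[0.001, 0.783, 0.659] roll -0.66 rows 3
[0.035, 0.907, 0.611] roll -0.66 rows 2
```

View pics/t5.png

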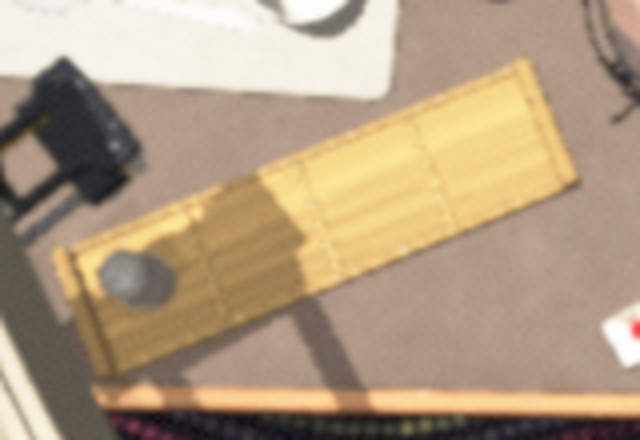

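Shaker stands upright in the left-end bay, cap at crop (122,275), about 5 mm from centre at most. Next is the honey jar.

Request:
apply_moves:
  series:
    - {"jaw":-1,"linear":[0,0.184,0.284],"roll":0}
    - {"jaw":-1,"linear":[0,0.184,0.284],"roll":0}
    - {"jaw":-1,"linear":[0,0.184,0.284],"roll":0}
    - {"jaw":-1,"linear":[0,0.184,0.284],"roll":0}
    - {"jaw":-1,"linear":[0,0.566,0.607],"roll":0}
    - {"jaw":-1,"linear":[0,0.566,0.607],"roll":0}
    - {"jaw":-1,"linear":[0,0.566,0.607],"roll":0}
    - {"jaw":-1,"linear":[0,0.566,0.607],"roll":0}
    - {"jaw":-1,"linear":[0,0.566,0.607],"roll":0}
    - {"jaw":-1,"linear":[0,0.783,0.659],"roll":-0.3}
    - {"jaw":-1,"linear":[0,0.783,0.659],"roll":-0.66}
    - {"jaw":-1,"linear":[0,0.783,0.659],"roll":-0.66}
    - {"jaw":-1,"linear":[0.035,0.907,0.611],"roll":-0.66}
    - {"jaw":-1,"linear":[0.035,0.907,0.611],"roll":-0.66}
    - {"jaw":-1,"linear":[0.035,0.907,0.611],"roll":-0.66}
    - {"jaw":-1,"linear":[0.035,0.907,0.611],"roll":-0.66}

```text
t: 11.28
tool_pos: [0.4898, -0.3568, 0.1798]
orientation: [1.585, 0.913, -1.581]
force: [-1.3, -0.3, 0.0]
opening: 0.093
```

```bash
python3 - <<'E'
from h import *
c,s=wrist();p=c['pixels'].copy()
P=[[.490,-.358,.099],[.454,-.279,.079]]+[[.49+.0325*np.cos(t),-.358+.0325*np.sin(t),.099] for t in np.arange(0,6.2,.5)]
for u in proj(c,P):
    if abs(u).max()<600: cv2.circle(p,tuple(int(v) for v in u),3,(0,0,255),1)
cv2.imwrite('pics/w5.png',p)
path((.490,-.358,.056,-30))
E
```

```text
t11.3 pos [ 0.4898 -0.3571  0.1803] jaw -30.0 op 0.0930 q6 -0.19
[0.207, 0.0, 0.001] roll -0.00 rows 3
```

View pics/w5.png

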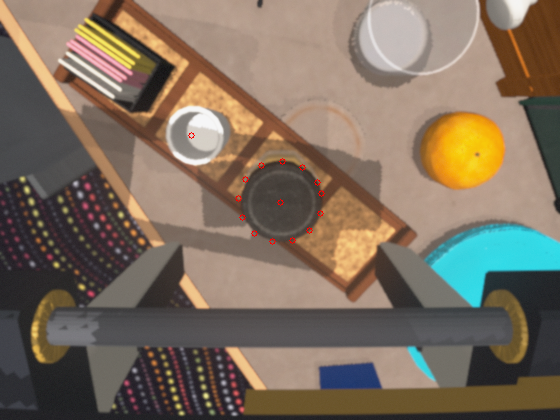

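The honey lid at (282,200) matches the prediction. Descending to grip it.

Request:
apply_moves:
  series:
    - {"jaw":-1,"linear":[0.07,0,0.001],"roll":0}
    - {"jaw":-1,"linear":[0.14,0,0.001],"roll":0}
    - {"jaw":-1,"linear":[0.19,0,0.001],"roll":0}
    - {"jaw":-1,"linear":[0.211,0,0.001],"roll":0}
    - {"jaw":-1,"linear":[0.211,0,0.001],"roll":0}
    - {"jaw":0,"linear":[0.211,0,0.001],"roll":0}
    - {"jaw":1,"linear":[0.211,0,0.001],"roll":0}
    - {"jaw":1,"linear":[0.211,0,0.001],"roll":0}
    - {"jaw":1,"linear":[0.211,0,0.001],"roll":0}
    - {"jaw":1,"linear":[0.211,0,0.001],"roll":0}
    - {"jaw":1,"linear":[0.211,0,0.001],"roll":0}
    - {"jaw":1,"linear":[0.211,0,0.001],"roll":0}
  force: 30

```text
t: 12.82
tool_pos: [0.4905, -0.3581, 0.0545]
orientation: [1.585, 0.911, -1.58]
force: [1.8, -0.6, 5.2]
opening: 0.0644
```

```bash
python3 - <<'E'
from h import *
path((.490,-.358,.2,-30),(.37,-.30,.2,-55),(.36,-.12,.2,-55))
E
```

```text
t12.8 pos [ 0.4905 -0.3581  0.0545] jaw -30.0 op 0.0644 q6 -0.19
[-0.242, 0.0, 0.0] roll -0.00 rows 3
[-0.243, -0.221, 0.016] roll 0.83 rows 3
[-0.244, -0.386, -0.235] roll 0.83 rows 4
```

Request:
apply_moves:
  series:
    - {"jaw":1,"linear":[-0.05,0,0],"roll":0}
    - {"jaw":1,"linear":[-0.11,0,0],"roll":0}
    - {"jaw":1,"linear":[-0.18,0,0],"roll":0}
    - {"jaw":1,"linear":[-0.242,0,0],"roll":0}
    - {"jaw":1,"linear":[-0.243,-0.07,0.005],"roll":0.25}
    - {"jaw":1,"linear":[-0.243,-0.15,0.01],"roll":0.5}
    - {"jaw":1,"linear":[-0.243,-0.221,0.016],"roll":0.75}
    - {"jaw":1,"linear":[-0.243,-0.221,0.016],"roll":0.83}
    - {"jaw":1,"linear":[-0.244,-0.27,-0.06],"roll":0.83}
    - {"jaw":1,"linear":[-0.244,-0.33,-0.145],"roll":0.83}
    - {"jaw":1,"linear":[-0.244,-0.386,-0.235],"roll":0.83}
    - {"jaw":1,"linear":[-0.244,-0.386,-0.235],"roll":0.83}
  force: 40

```text
t: 14.32
tool_pos: [0.3592, -0.1161, 0.1991]
orientation: [1.871, 0.596, -1.865]
force: [0.3, -0.5, -3.4]
opening: 0.0638
```

```bash
python3 - <<'E'
from h import *
path((.36,.08,.2,-55),(.452,.213,.18,-30))
print(read_state()['force'])
E
```

```text
t14.3 pos [ 0.3592 -0.1161  0.1991] jaw -54.6 op 0.0638 q6 0.50
[-0.001, -0.266, -0.191] roll 0.01 rows 4
[0.032, -0.357, -0.444] roll -0.82 rows 3
[ 0.32012977 -0.45075394 -3.42061891]
```

Request:
apply_moves:
  series:
    - {"jaw":1,"linear":[0,-0.07,-0.05],"roll":0}
    - {"jaw":1,"linear":[0,-0.14,-0.1],"roll":0}
    - {"jaw":1,"linear":[0,-0.21,-0.15],"roll":0}
    - {"jaw":1,"linear":[0,-0.266,-0.191],"roll":0}
    - {"jaw":1,"linear":[0.01,-0.3,-0.275],"roll":-0.25}
    - {"jaw":1,"linear":[0.02,-0.33,-0.36],"roll":-0.5}
    - {"jaw":1,"linear":[0.032,-0.357,-0.444],"roll":-0.75}
    - {"jaw":1,"linear":[0.032,-0.357,-0.444],"roll":-0.82}
    - {"jaw":1,"linear":[0.032,-0.357,-0.444],"roll":-0.82}

```text
t: 15.45
tool_pos: [0.4517, 0.2118, 0.179]
orientation: [1.583, 0.912, -1.584]
force: [-0.3, -0.4, -3.9]
opening: 0.064
```

```bash
python3 - <<'E'
from h import *
path((.452,.213,.0525,-30))
E
```

```text
t15.4 pos [0.4517 0.2118 0.179 ] jaw -30.0 op 0.0640 q6 0.86
[0.211, -0.001, -0.002] roll -0.00 rows 3
```

Request:
apply_moves:
  series:
    - {"jaw":1,"linear":[0.07,-0.001,-0.002],"roll":0}
    - {"jaw":1,"linear":[0.13,-0.001,-0.002],"roll":0}
    - {"jaw":1,"linear":[0.17,-0.001,-0.002],"roll":0}
    - {"jaw":1,"linear":[0.195,-0.001,-0.002],"roll":0}
    - {"jaw":1,"linear":[0.21,-0.001,-0.002],"roll":0}
    - {"jaw":1,"linear":[0.213,-0.001,-0.002],"roll":0}
    - {"jaw":1,"linear":[0.213,-0.001,-0.002],"roll":0}
    - {"jaw":-0.4,"linear":[0.213,-0.001,-0.002],"roll":0}
    - {"jaw":-0.7,"linear":[0.213,-0.001,-0.002],"roll":0}
    - {"jaw":-1,"linear":[0.213,-0.001,-0.002],"roll":0}
    - {"jaw":-1,"linear":[0.213,-0.001,-0.002],"roll":0}
    - {"jaw":-1,"linear":[0.213,-0.001,-0.002],"roll":0}
    - {"jaw":-1,"linear":[0.213,-0.001,-0.002],"roll":0}
    - {"jaw":-1,"linear":[0.12,0,0],"roll":0}
    - {"jaw":-1,"linear":[0.02,0,0],"roll":0}
    - {"jaw":-1,"linear":[-0.035,0,0],"roll":0}
    - {"jaw":-1,"linear":[-0.035,0,0],"roll":0}

```text
t: 17.58
tool_pos: [0.4538, 0.2127, 0.2038]
orientation: [1.589, 0.911, -1.577]
force: [0.1, -0.5, -0.7]
opening: 0.0932
```

```bash
python3 - <<'E'
from h import *
c,s=wrist();p=c['pixels'].copy()
P=[[.452,.213,.096],[.4174,.2939,.1],[.4865,.1321,.01],[.5211,.0512,.01]]
for u in proj(c,P):
    if abs(u).max()<600: cv2.circle(p,tuple(int(v) for v in u),3,(0,0,255),1)
cv2.imwrite('pics/w6.png',p)
path((.37,.08,.2,-50),(.36,-.18,.2,-50),(.39,-.25,.2,-25),(.456,-.279,.18,-20))
E
```

```text
t17.6 pos [0.4525 0.2122 0.2013] jaw -30.0 op 0.0932 q6 0.86
[0.002, -0.009, 0.26] roll 0.67 rows 3
[0.002, 0.194, 0.643] roll 0.67 rows 5
[0.002, 0.295, 0.719] roll -0.17 rows 3
[0.036, 0.414, 0.706] roll -0.33 rows 2
```

View pics/w6.png

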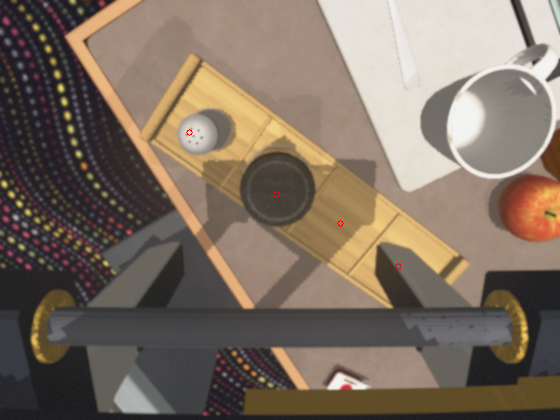

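Wrist view: honey lid at (278,188), shaker cap at (198,133), both upright and in their bays. Refitting the rack from this picture to check the offsets.

```bash
python3 - <<'E'
from h import *
from scipy.optimize import least_squares
c,s=wrist()
px=np.array([(270,115),(220,187),(333,163),(284,230),(398,213),(350,272),(194,57),(145,137),(467,262)],float)
loc=[(.045,.088,.016),(-.045,.088,.016),(.045,0,.016),(-.045,0,.016),(.045,-.088,.016),(-.045,-.088,.016),(.05,.186,.027),(-.05,.186,.027),(.05,-.186,.027)]
f=lambda v:(proj(c,[[*rk(v[:2],v[2],y,x),z] for x,y,z in loc])-px).ravel()
r=least_squares(f,[.469,.1725,.404],loss='soft_l1');v=r.x;print(v,np.degrees(v[2]),f(v).reshape(-1,2).round(1).tolist())
for n,u,z in(('honey',(278,188),.096),('shaker',(198,133),.098)):
    w=back(c,[u],z)[0];d=w[:2]-v[:2];a=v[2];print(n,w.round(4),(np.cos(a)*d[0]+np.sin(a)*d[1]).round(4),(-np.sin(a)*d[0]+np.cos(a)*d[1]).round(4))
for y in(-.044,-.132):print(rk(v[:2],v[2],y))
E
```

```text
[0.47052997 0.17337188 0.42181631] 24.168294024202623 [[-1.1, 0.2], [-0.4, -0.9], [4.6, 2.8], [2.8, 2.1], [3.2, 0.1], [-0.5, 3.0], [-6.8, -7.5], [-11.4, -0.7], [6.5, -0.0]]
honey [0.4546 0.2176 0.096 ] 0.0035 0.0469
shaker [0.4218 0.2893 0.098 ] 0.003 0.1257
[0.48854437 0.13322862]
[0.52457318 0.0529421 ]
```

Request:
apply_moves:
  series:
    - {"jaw":-1,"linear":[0.002,-0.009,0.26],"roll":0.33}
    - {"jaw":-1,"linear":[0.002,-0.009,0.26],"roll":0.67}
    - {"jaw":-1,"linear":[0.002,-0.009,0.26],"roll":0.67}
    - {"jaw":-1,"linear":[0.002,0.194,0.643],"roll":0.67}
    - {"jaw":-1,"linear":[0.002,0.194,0.643],"roll":0.67}
    - {"jaw":-1,"linear":[0.002,0.194,0.643],"roll":0.67}
    - {"jaw":-1,"linear":[0.002,0.194,0.643],"roll":0.67}
    - {"jaw":-1,"linear":[0.002,0.194,0.643],"roll":0.67}
    - {"jaw":-1,"linear":[0.002,0.295,0.719],"roll":0.3}
    - {"jaw":-1,"linear":[0.002,0.295,0.719],"roll":0}
    - {"jaw":-1,"linear":[0.002,0.295,0.719],"roll":-0.17}
    - {"jaw":-1,"linear":[0.036,0.414,0.706],"roll":-0.33}
    - {"jaw":-1,"linear":[0.036,0.414,0.706],"roll":-0.33}
    - {"jaw":-1,"linear":[0.036,0.414,0.706],"roll":-0.33}
    - {"jaw":-1,"linear":[0.036,0.414,0.706],"roll":-0.33}

```text
t: 19.55
tool_pos: [0.4543, -0.2787, 0.1791]
orientation: [1.462, 1.02, -1.463]
force: [-0.0, 0.2, -0.0]
opening: 0.0927
```

```bash
python3 - <<'E'
from h import *
c,s=wrist();p=c['pixels'].copy()
P=[[.456+.0235*np.cos(t),-.28+.0235*np.sin(t),.079] for t in np.arange(0,6.2,.5)]+[[.4202,-.1941,.058]]
for u in proj(c,P):
    if abs(u).max()<600: cv2.circle(p,tuple(int(v) for v in u),3,(0,0,255),1)
cv2.imwrite('pics/w7.png',p)
path((.456,-.28,.04,-20))
E
```

```text
t19.6 pos [ 0.4543 -0.2789  0.1795] jaw -20.1 op 0.0930 q6 -0.29
[0.233, 0.003, 0.0] roll -0.00 rows 3
```

View pics/w7.png

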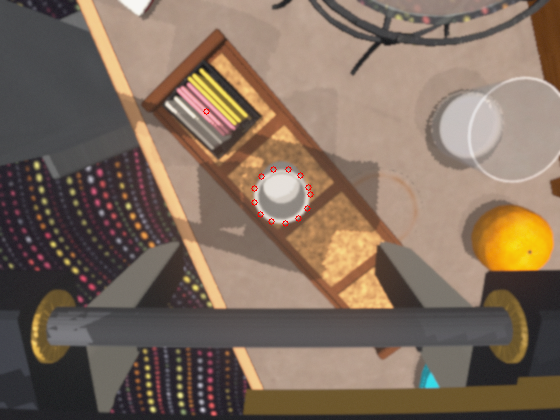

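The egg cup rim fits the prediction. Descending.

Request:
apply_moves:
  series:
    - {"jaw":-1,"linear":[0.07,0.003,0],"roll":0}
    - {"jaw":-1,"linear":[0.14,0.003,0],"roll":0}
    - {"jaw":-1,"linear":[0.2,0.003,0],"roll":0}
    - {"jaw":-1,"linear":[0.237,0.003,0],"roll":0}
    - {"jaw":-1,"linear":[0.237,0.003,0],"roll":0}
    - {"jaw":0,"linear":[0.237,0.003,0],"roll":0}
    - {"jaw":1,"linear":[0.237,0.003,0],"roll":0}
    - {"jaw":1,"linear":[0.237,0.003,0],"roll":0}
    - {"jaw":1,"linear":[0.237,0.003,0],"roll":0}
    - {"jaw":1,"linear":[0.237,0.003,0],"roll":0}
    - {"jaw":1,"linear":[0.237,0.003,0],"roll":0}
    - {"jaw":1,"linear":[0.237,0.003,0],"roll":0}
    - {"jaw":1,"linear":[0.237,0.003,0],"roll":0}
  force: 18

```text
t: 21.22
tool_pos: [0.4562, -0.2798, 0.0374]
orientation: [1.462, 1.019, -1.463]
force: [-0.1, -0.4, 2.0]
opening: 0.0447
```

```bash
python3 - <<'E'
from h import *
path((.456,-.28,.17,-20),(.36,-.25,.18,-48),(.36,-.06,.18,-48))
E
```

```text
t21.2 pos [ 0.4562 -0.2798  0.0374] jaw -20.1 op 0.0447 q6 -0.29
[-0.221, 0.0, 0.001] roll -0.00 rows 3
[-0.238, -0.167, 0.009] roll 0.93 rows 3
[-0.239, -0.276, -0.288] roll 0.93 rows 4
```

Request:
apply_moves:
  series:
    - {"jaw":1,"linear":[-0.05,0,0],"roll":0}
    - {"jaw":1,"linear":[-0.12,0,0],"roll":0}
    - {"jaw":1,"linear":[-0.19,0,0],"roll":0}
    - {"jaw":1,"linear":[-0.221,0,0],"roll":0}
    - {"jaw":1,"linear":[-0.23,-0.06,0.003],"roll":0.3}
    - {"jaw":1,"linear":[-0.238,-0.12,0.006],"roll":0.6}
    - {"jaw":1,"linear":[-0.238,-0.167,0.009],"roll":0.9}
    - {"jaw":1,"linear":[-0.238,-0.167,0.009],"roll":0.93}
    - {"jaw":1,"linear":[-0.239,-0.2,-0.08],"roll":0.93}
    - {"jaw":1,"linear":[-0.239,-0.235,-0.17],"roll":0.93}
    - {"jaw":1,"linear":[-0.239,-0.276,-0.288],"roll":0.93}
    - {"jaw":1,"linear":[-0.239,-0.276,-0.288],"roll":0.93}
  force: 20

```text
t: 22.72
tool_pos: [0.3603, -0.0572, 0.1797]
orientation: [1.79, 0.692, -1.789]
force: [0.3, -0.3, -1.1]
opening: 0.0449
```

```bash
python3 - <<'E'
from h import *
path((.38,.08,.18,-48),(.4875,.133,.17,-20),(.4875,.133,.0355,-20))
print(read_state()['force'])
E
```

```text
t22.7 pos [ 0.3603 -0.0572  0.1797] jaw -47.7 op 0.0449 q6 0.53
[-0.001, -0.147, -0.178] roll 0.01 rows 3
[0.016, -0.091, -0.37] roll -0.92 rows 3
[0.24, -0.092, -0.37] roll -0.92 rows 3
[ 0.28041169 -0.27745757 -1.05613639]
```

Request:
apply_moves:
  series:
    - {"jaw":1,"linear":[0,-0.07,-0.08],"roll":0}
    - {"jaw":1,"linear":[0,-0.147,-0.178],"roll":0}
    - {"jaw":1,"linear":[0,-0.13,-0.24],"roll":-0.25}
    - {"jaw":1,"linear":[0.01,-0.11,-0.31],"roll":-0.55}
    - {"jaw":1,"linear":[0.016,-0.091,-0.37],"roll":-0.85}
    - {"jaw":1,"linear":[0.016,-0.091,-0.37],"roll":-0.92}
    - {"jaw":1,"linear":[0.016,-0.091,-0.37],"roll":-0.92}
    - {"jaw":1,"linear":[0.08,-0.092,-0.37],"roll":-0.92}
    - {"jaw":1,"linear":[0.15,-0.092,-0.37],"roll":-0.92}
    - {"jaw":1,"linear":[0.2,-0.092,-0.37],"roll":-0.92}
    - {"jaw":1,"linear":[0.225,-0.092,-0.37],"roll":-0.92}
    - {"jaw":1,"linear":[0.2415,-0.092,-0.37],"roll":-0.92}
    - {"jaw":1,"linear":[0.2415,-0.092,-0.37],"roll":-0.92}
    - {"jaw":1,"linear":[0.2415,-0.092,-0.37],"roll":-0.92}

```text
t: 24.48
tool_pos: [0.4884, 0.1331, 0.036]
orientation: [1.464, 1.02, -1.46]
force: [-0.2, 0.0, -0.8]
opening: 0.0447
```

```bash
python3 - <<'E'
from h import *
path((.4875,.133,.035,None)); print(read_state()['force'])
E
```

```text
t24.5 pos [0.4884 0.1331 0.036 ] jaw -20.1 op 0.0447 q6 0.52
[0.002, -0.001, 0.001] roll 0.00 rows 1
[-0.18752537  0.01571564 -0.81605247]
```

Request:
apply_moves:
  series:
    - {"jaw":1,"linear":[0.003,0,0],"roll":0}
    - {"jaw":1,"linear":[0.003,0,0],"roll":0}
    - {"jaw":-0.1,"linear":[0.003,0,0],"roll":0}
    - {"jaw":-0.4,"linear":[0.003,0,0],"roll":0}
    - {"jaw":-1,"linear":[0.003,0,0],"roll":0}
    - {"jaw":-1,"linear":[0.003,0,0],"roll":0}
    - {"jaw":-1,"linear":[0.003,0,0],"roll":0}
    - {"jaw":-1,"linear":[0.003,0,0],"roll":0}
    - {"jaw":-1,"linear":[0.003,0,0],"roll":0}
    - {"jaw":-1,"linear":[-0.1,0,0],"roll":0}
    - {"jaw":-1,"linear":[-0.2,0,0],"roll":0}
    - {"jaw":-1,"linear":[-0.27,0,0],"roll":0}
    - {"jaw":-1,"linear":[-0.27,0,0],"roll":0}

```text
t: 26.1
tool_pos: [0.4906, 0.1337, 0.2028]
orientation: [1.469, 1.016, -1.452]
force: [0.0, -0.2, 0.1]
opening: 0.093
```

```bash
python3 - <<'E'
from h import *
# caddy from the wrist view w7: pose then
s=read_state()
T=np.eye(4);c=read_camera('wrist')
T[:3,:3]=R.from_rotvec([1.462,1.02,-1.463]).as_matrix();T[:3,3]=[.4543,-.2789,.1795]
W=np.linalg.inv(T@c['tool_from_camera']);c['rvec']=R.from_matrix(W[:3,:3]).as_rotvec();c['tvec']=W[:3,3]
w=back(c,[(163,97),(217,150),(262,118),(205,62)],.058);print(w.round(4),w.mean(0))
e=np.diff(np.vstack([w,w[:1]])[:,:2],axis=0);print(np.hypot(*e.T),np.degrees(np.arctan2(e[:,1],e[:,0])))
path((.37,.08,.2,-50),(.36,-.12,.2,-50),(.37,-.19,.2,-69))
E
```

```text
[[ 0.3906 -0.1707  0.058 ]
 [ 0.4162 -0.2273  0.058 ]
 [ 0.4621 -0.2155  0.058 ]
 [ 0.4343 -0.1575  0.058 ]] [ 0.42578333 -0.19272334  0.058     ]
[0.06212758 0.04737745 0.0643535  0.04562988] [ -65.71147988   14.39349653  115.56175844 -163.18055076]
t26.1 pos [0.4892 0.1335 0.1999] jaw -20.1 op 0.0927 q6 0.52
[-0.001, -0.156, 0.152] roll 1.00 rows 3
[-0.002, -0.057, 0.471] roll 1.00 rows 4
[-0.001, -0.002, 0.575] roll 1.63 rows 2
```

Request:
apply_moves:
  series:
    - {"jaw":-1,"linear":[-0.001,-0.156,0.152],"roll":0.35}
    - {"jaw":-1,"linear":[-0.001,-0.156,0.152],"roll":0.7}
    - {"jaw":-1,"linear":[-0.001,-0.156,0.152],"roll":1}
    - {"jaw":-1,"linear":[-0.001,-0.057,0.471],"roll":1}
    - {"jaw":-1,"linear":[-0.001,-0.057,0.471],"roll":1}
    - {"jaw":-1,"linear":[-0.001,-0.057,0.471],"roll":1}
    - {"jaw":-1,"linear":[-0.001,-0.057,0.471],"roll":1}
    - {"jaw":-1,"linear":[-0.001,-0.057,0.471],"roll":1}

```text
t: 27.15
tool_pos: [0.3593, -0.1201, 0.1982]
orientation: [1.824, 0.658, -1.814]
force: [0.1, 0.4, -1.1]
opening: 0.0931
```

```bash
python3 - <<'E'
from h import *
path((.37,-.195,.2,-67))
E
```

```text
t27.1 pos [ 0.3593 -0.1201  0.1982] jaw -50.2 op 0.0931 q6 0.41
[-0.003, 0.107, 0.066] roll 0.56 rows 2
```

Request:
apply_moves:
  series:
    - {"jaw":-1,"linear":[0,0.054,0.033],"roll":0.3}
    - {"jaw":-1,"linear":[0,0.107,0.066],"roll":0.56}
    - {"jaw":-1,"linear":[0,0.107,0.066],"roll":0.56}
    - {"jaw":-1,"linear":[0,0.107,0.066],"roll":0.56}

```text
t: 27.65
tool_pos: [0.3702, -0.1929, 0.1976]
orientation: [2.004, 0.412, -1.995]
force: [0.0, 0.2, -0.1]
opening: 0.0926
```

```bash
python3 - <<'E'
from h import *
c,s=wrist();p=c['pixels'].copy()
P=[[.46,-.23,z] for z in (0,.15)]+[[.46,-.03,z] for z in (0,.15)]+[[.424,-.193,.058]]
for u in proj(c,P):
    print(u.round(0))
    if abs(u).max()<600: cv2.circle(p,tuple(int(v) for v in u),3,(0,0,255),1)
cv2.imwrite('pics/w8.png',p)
E
```

```text
[346. 111.]
[387. 113.]
[165.  31.]
[ 93. -17.]
[303. 133.]
```

View pics/w8.png

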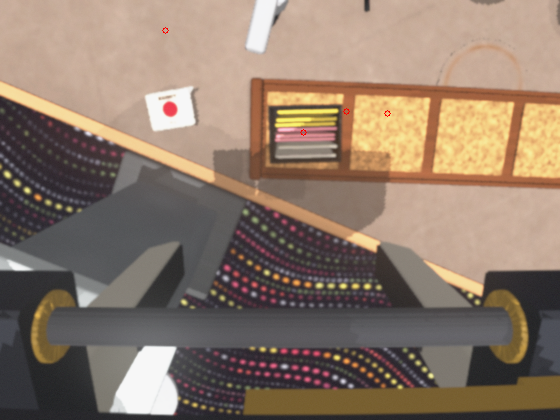

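The caddy rim is centred at (305,134), aligned with the jaws and matching the prediction. The jar's tap tip shows at (257,50). I'm checking how far it sits from the gripper body's edge.

```bash
python3 - <<'E'
from h import *
c,s=wrist()
print(back(c,[(305,134)],.058))
for z in(.05,.08,.11,.14,.17): print(z,back(c,[(257,50)],z)[0].round(3), proj(read_camera('top'),[back(c,[(257,50)],z)[0]]))
ct=read_camera('top');cv2.imwrite('pics/t6.png',cv2.resize(ct['pixels'][90:250,180:400],None,fx=3.5,fy=3.5,interpolation=cv2.INTER_CUBIC))
path((.413,-.1945+.005,.16,-67),(.413,-.1895,.031,-67))
E
```

```text
[[ 0.42339261 -0.19492616  0.058     ]]
0.05 [ 0.473 -0.127  0.05 ] [[262.27094327 201.94868586]]
0.08 [ 0.47 -0.13  0.08] [[263.40446262 201.2706256 ]]
0.11 [ 0.467 -0.134  0.11 ] [[264.58674563 200.563395  ]]
0.14 [ 0.463 -0.137  0.14 ] [[265.82100829 199.82507024]]
0.17 [ 0.46 -0.14  0.17] [[267.11075577 199.0535545 ]]
t28.1 pos [ 0.3701 -0.1945  0.1983] jaw -67.0 op 0.0931 q6 0.56
[0.064, 0.02, -0.069] roll 0.00 rows 2
[0.279, 0.02, -0.068] roll 0.00 rows 3
```

View pics/t6.png

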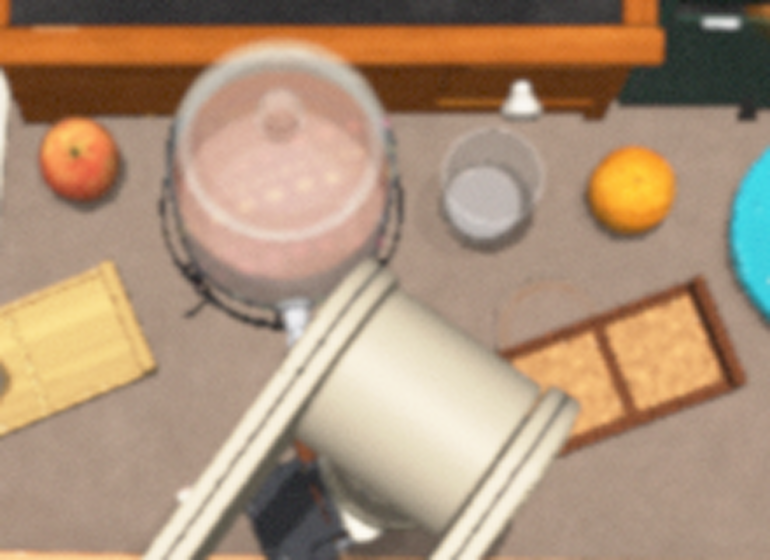

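Tap tip is at about x=.462, y=−.14, so the body's edge clears it by about 3 cm with jaws along the row and a grip slightly in front of the caddy's middle. Moving in step by step and watching the force.

Request:
apply_moves:
  series:
    - {"jaw":-1,"linear":[0.03,0.009,-0.025],"roll":0}
    - {"jaw":-1,"linear":[0.045,0.014,-0.045],"roll":0}
    - {"jaw":-1,"linear":[0.064,0.02,-0.069],"roll":0}
    - {"jaw":-1,"linear":[0.064,0.02,-0.069],"roll":0}
    - {"jaw":-1,"linear":[0.09,0.02,-0.069],"roll":0}
    - {"jaw":-1,"linear":[0.12,0.02,-0.069],"roll":0}
    - {"jaw":-1,"linear":[0.12,0.02,-0.069],"roll":0}

```text
t: 28.92
tool_pos: [0.4116, -0.1885, 0.1241]
orientation: [2.004, 0.411, -1.999]
force: [-0.5, 0.9, -0.5]
opening: 0.0933
```

```bash
python3 - <<'E'
from h import *
c,s=wrist();p=c['pixels'].copy();print(s['force'],s['joint_torque'].round(1))
Rm=R.from_rotvec(s['orientation']).as_matrix()
for y in(-.0465,.0465):
  for z in(-.0075,.0075):
    u=proj(c,[s['tool_pos']+Rm@np.array([.05,y,z])])[0];print(u.round());cv2.circle(p,tuple(int(v) for v in u),3,(0,0,255),1)
cv2.imwrite('pics/w9.png',p)
path((.413,-.1895,.031,-67))
E
```

```text
[-0.50734671  0.94656348 -0.50090596] [  0.  -35.5 -48.    0.1  -0.5  -0. ]
[213. 202.]
[214. 223.]
[347. 202.]
[346. 223.]
t29.0 pos [ 0.4123 -0.1889  0.1254] jaw -67.0 op 0.0929 q6 0.62
[0.157, 0.002, -0.0] roll 0.00 rows 2
```

View pics/w9.png

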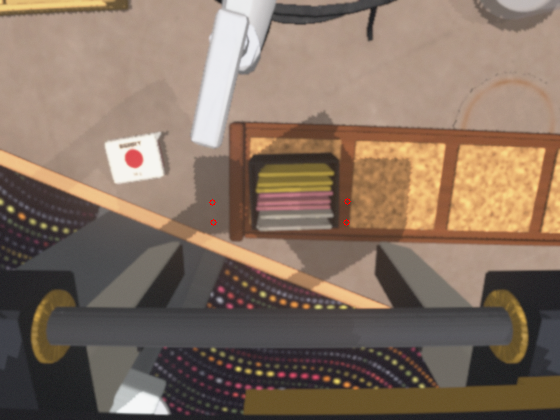

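The fingers are centred at column 280 and the caddy at about 295. My front offset had the wrong sign in y. Recomputing from this picture.

```bash
python3 - <<'E'
from h import *
c,s=wrist()
w=back(c,[(251,155),(340,155),(336,232),(254,232),(295,193)],.058);print(w.round(4))
path((.412,-.199,.1254,-67),(.412,-.199,.031,-67))
E
```

```text
[[ 0.4392 -0.1548  0.058 ]
 [ 0.4642 -0.2136  0.058 ]
 [ 0.4103 -0.2358  0.058 ]
 [ 0.386  -0.1787  0.058 ]
 [ 0.4259 -0.1951  0.058 ]]
t29.0 pos [ 0.4128 -0.1892  0.1262] jaw -67.0 op 0.0928 q6 0.62
[0.001, 0.015, 0.008] roll 0.00 rows 1
[0.159, 0.015, 0.008] roll 0.00 rows 2
```

Request:
apply_moves:
  series:
    - {"jaw":-1,"linear":[0,0.015,0.006],"roll":0}
    - {"jaw":-1,"linear":[0,0.015,0.006],"roll":0}
    - {"jaw":-1,"linear":[0.06,0.015,0.006],"roll":0}
    - {"jaw":-1,"linear":[0.1,0.015,0.006],"roll":0}
    - {"jaw":-1,"linear":[0.13,0.015,0.006],"roll":0}
    - {"jaw":-1,"linear":[0.155,0.015,0.006],"roll":0}
    - {"jaw":-1,"linear":[0.155,0.015,0.006],"roll":0}
    - {"jaw":0,"linear":[0.155,0.015,0.006],"roll":0}
    - {"jaw":1,"linear":[0.155,0.015,0.006],"roll":0}
    - {"jaw":1,"linear":[0.155,0.015,0.006],"roll":0}
    - {"jaw":1,"linear":[0.155,0.015,0.006],"roll":0}
    - {"jaw":1,"linear":[0.155,0.015,0.006],"roll":0}
    - {"jaw":1,"linear":[0.155,0.015,0.006],"roll":0}
  force: 35

```text
t: 30.65
tool_pos: [0.4135, -0.1987, 0.0332]
orientation: [2.006, 0.408, -1.996]
force: [0.6, -0.2, 0.3]
opening: 0.0376
```

```bash
python3 - <<'E'
from h import *
path((.4135,-.199,.10,-67),(.37,-.195,.17,-67),(.36,-.12,.18,-67))
E
```

```text
t30.6 pos [ 0.4135 -0.1987  0.0332] jaw -67.0 op 0.0376 q6 0.60
[-0.111, 0.0, -0.0] roll 0.00 rows 2
[-0.228, -0.034, 0.063] roll 0.00 rows 2
[-0.245, -0.156, 0.03] roll 0.00 rows 2
```

Opening of 37.6 mm is too small for a 66 mm caddy, so I look before doing anything.

```bash
python3 - <<'E'
from h import *
s=read_state();print(s['opening'],s['force'])
c,s=wrist();d=read_camera('side')['pixels'][170:290,220:400]
cv2.imwrite('pics/w10.png',np.hstack([cv2.resize(c['pixels'],(400,300)),cv2.resize(d,(400,300),interpolation=cv2.INTER_CUBIC)]))
E
```

```text
0.03763851807266556 [ 0.63958958 -0.21038846  0.28211293]
```

View pics/w10.png

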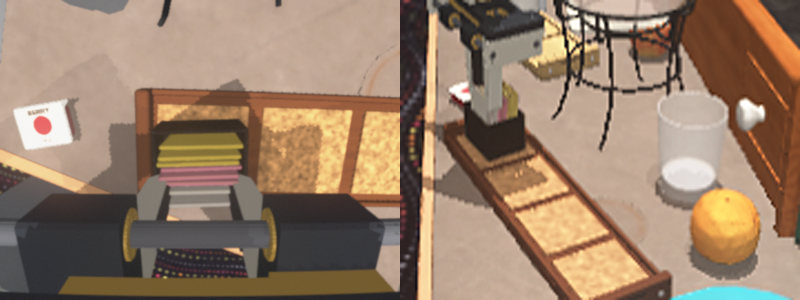

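The picture shows the fingers round the sachets, with the caddy still standing in its place. It isn't clear whether the fingers are still closing. I'll let them finish.

Request:
apply_moves:
  series:
    - {"jaw":1,"linear":[0,0,0],"roll":0}
    - {"jaw":1,"linear":[0,0,0],"roll":0}
    - {"jaw":1,"linear":[0,0,0],"roll":0}

```text
t: 31.12
tool_pos: [0.4134, -0.1987, 0.0332]
orientation: [2.006, 0.408, -1.996]
force: [0.4, 0.5, 0.7]
opening: 0.0017
```

The fingers shut to 1.7 mm with no force, so nothing is held: they missed the caddy. I back straight up and open, and compare segmented pixels with the stored earlier picture, since I've used up my 16 views.

Request:
apply_moves:
  series:
    - {"jaw":1,"linear":[-0.05,0,0],"roll":0}
    - {"jaw":1,"linear":[-0.1,0,0],"roll":0}
    - {"jaw":1,"linear":[-0.154,0,0],"roll":0}
    - {"jaw":-1,"linear":[-0.154,-0.015,-0.002],"roll":0}
    - {"jaw":-1,"linear":[-0.154,-0.015,-0.002],"roll":0}
    - {"jaw":-1,"linear":[-0.154,-0.015,-0.002],"roll":0}
    - {"jaw":-1,"linear":[-0.154,-0.015,-0.002],"roll":0}
    - {"jaw":-1,"linear":[-0.154,-0.015,-0.002],"roll":0}
    - {"jaw":-1,"linear":[-0.154,-0.015,-0.002],"roll":0}
    - {"jaw":-1,"linear":[-0.154,-0.015,-0.002],"roll":0}

```text
t: 32.38
tool_pos: [0.4106, -0.1901, 0.1255]
orientation: [2.006, 0.408, -1.996]
force: [0.4, -1.1, 0.1]
opening: 0.066
```

```bash
cat >> h.py <<'E'
def seg(im,roi):
    """masks in HSV inside roi (r0,r1,c0,c1): bbox and centroid of the biggest blob"""
    r0,r1,c0,c1=roi;h=cv2.cvtColor(im[r0:r1,c0:c1],cv2.COLOR_BGR2HSV);o={}
    for n,lo,hi in(('black',(0,0,0),(180,255,50)),('yellow',(24,110,110),(36,255,255)),('pink',(150,40,90),(180,255,255)),('cork',(10,90,120),(23,255,255))):
        m=cv2.inRange(h,lo,hi);k,_,st,ce=cv2.connectedComponentsWithStats(m)
        if k>1:
            i=1+st[1:,4].argmax();x,y,w,hh,A=st[i];o[n]=(int(x+c0),int(y+r0),int(x+w+c0),int(y+hh+r0),int(A),(ce[i]+[c0,r0]).round(1).tolist())
    return o
E
python3 - <<'E'
from h import *
a=cv2.imread('pics/w9.png');b,s=wrist();cv2.imwrite('pics/w11.png',b['pixels'])
for k,im in(('w9',a),('now',b['pixels'])):
    print(k)
    for n,v in seg(im,(130,245,225,350)).items(): print('  ',n,v)
path((.4128,-.1892,.126,-67))
E
```

```text
w9
   black (310, 155, 320, 159, 20, [315.1, 156.2])
   pink (256, 192, 333, 211, 989, [293.2, 200.4])
   cork (246, 130, 350, 160, 1975, [293.7, 143.1])
now
   black (292, 153, 320, 158, 76, [305.3, 154.8])
   pink (254, 189, 331, 209, 1083, [291.3, 198.2])
   cork (244, 130, 350, 158, 1991, [294.1, 141.9])
t32.4 pos [ 0.4106 -0.1901  0.1256] jaw -67.0 op 0.0699 q6 0.62
[-0.001, 0.0, -0.004] roll 0.00 rows 1
```

The caddy hasn't moved: its sachets are at the same pixels. So the fingers shut through its short end walls as if they gave no contact. That fits the hint to grip across the 52 mm, but that grip would put the gripper's body into the jar here. First I test whether the end wall can be pushed, sliding the caddy along the row away from the jar. I'll go up, close, and stand outside its +y end.

```bash
python3 - <<'E'
from h import *
# tap tip: triangulate w8 (257,50) and w9 (205,143)
def cam(pos,ov):
    c=read_camera('wrist');T=np.eye(4);T[:3,:3]=R.from_rotvec(ov).as_matrix();T[:3,3]=pos
    W=np.linalg.inv(T@c['tool_from_camera']);c['rvec']=R.from_matrix(W[:3,:3]).as_rotvec();c['tvec']=W[:3,3];return c
a=cam([.3701,-.1945,.1983],[2.004,.412,-1.995]);b=cam([.4123,-.1889,.1254],[2.004,.411,-1.999])
for z in(.06,.09,.12,.15,.18):print(z,back(a,[(257,50)],z)[0].round(4),back(b,[(206,143)],z)[0].round(4))
# black caddy edges in stored w9: column/row darkness profiles
g=cv2.cvtColor(cv2.imread('pics/w11.png'),cv2.COLOR_BGR2GRAY)
print('rows@292',g[140:250:3,292].tolist());print('cols@200',g[200,232:356:3].tolist());print('cols@225',g[225,232:356:3].tolist())
path((.4245-.023,-.195+.054,.125,-67))
E
```

```text
0.06 [ 0.472  -0.1297  0.06  ] [ 0.4348 -0.1223  0.06  ]
0.09 [ 0.4687 -0.1329  0.09  ] [ 0.4397 -0.1267  0.09  ]
0.12 [ 0.4654 -0.1361  0.12  ] [ 0.4446 -0.131   0.12  ]
0.15 [ 0.4621 -0.1393  0.15  ] [ 0.4495 -0.1354  0.15  ]
0.18 [ 0.4588 -0.1426  0.18  ] [ 0.4543 -0.1397  0.18  ]
rows@292 [131, 139, 125, 118, 61, 43, 48, 66, 101, 101, 133, 132, 104, 123, 139, 131, 132, 123, 105, 106, 132, 113, 126, 112, 145, 148, 115, 118, 149, 112, 76, 76, 84, 109, 109, 109, 108]
cols@200 [72, 71, 72, 62, 72, 70, 54, 51, 109, 129, 132, 144, 147, 148, 147, 147, 135, 132, 133, 133, 132, 131, 131, 131, 128, 128, 124, 122, 121, 122, 118, 116, 76, 48, 54, 70, 76, 73, 74, 89, 105, 119]
cols@225 [73, 75, 73, 67, 79, 80, 64, 65, 126, 147, 153, 166, 169, 172, 175, 175, 160, 160, 157, 157, 156, 155, 153, 154, 155, 160, 155, 149, 151, 147, 145, 143, 129, 66, 66, 76, 81, 76, 83, 107, 122, 107]
t32.5 pos [ 0.4106 -0.1901  0.1256] jaw -67.0 op 0.0776 q6 0.62
[0.001, -0.081, -0.018] roll 0.00 rows 1
```

Request:
apply_moves:
  series:
    - {"jaw":1,"linear":[0,-0.04,-0.009],"roll":0}
    - {"jaw":1,"linear":[0,-0.081,-0.018],"roll":0}
    - {"jaw":1,"linear":[0,-0.081,-0.018],"roll":0}
    - {"jaw":1,"linear":[0,-0.081,-0.018],"roll":0}
    - {"jaw":1,"linear":[0,-0.081,-0.018],"roll":0}
    - {"jaw":1,"linear":[0,-0.081,-0.018],"roll":0}
    - {"jaw":1,"linear":[0,-0.081,-0.018],"roll":0}
    - {"jaw":1,"linear":[0,-0.081,-0.018],"roll":0}
    - {"jaw":1,"linear":[0.05,-0.085,-0.018],"roll":0}
    - {"jaw":1,"linear":[0.1,-0.085,-0.018],"roll":0}
    - {"jaw":1,"linear":[0.15,-0.085,-0.018],"roll":0}
    - {"jaw":1,"linear":[0.15,-0.085,-0.018],"roll":0}

```text
t: 34.02
tool_pos: [0.3988, -0.1377, 0.0334]
orientation: [2.003, 0.412, -2.002]
force: [-0.0, 0.8, -0.2]
opening: 0.0006
```

```bash
python3 - <<'E'
from h import *
a,s=wrist();cv2.imwrite('pics/p0.png',a['pixels'])
print(s['tool_pos'],s['force'],s['opening']);print(seg(a['pixels'],(60,245,180,480)))
E
```

```text
[ 0.39879503 -0.13774092  0.03340845] [-0.02022322  0.77905859 -0.22369386] 0.0005845753451248918
{'black': (329, 210, 338, 245, 176, [332.9, 230.0]), 'yellow': (453, 228, 479, 230, 40, [466.7, 228.6]), 'pink': (342, 234, 352, 245, 64, [345.5, 240.1]), 'cork': (319, 144, 480, 245, 11024, [406.9, 193.9])}
```

Request:
apply_moves:
  series:
    - {"jaw":1,"linear":[0,0.015,0],"roll":0}
    - {"jaw":1,"linear":[0,0.025,0],"roll":0}
    - {"jaw":1,"linear":[0,0.035,0],"roll":0}
    - {"jaw":1,"linear":[0,0.045,0],"roll":0}
    - {"jaw":1,"linear":[0,0.045,0],"roll":0}

```text
t: 34.7
tool_pos: [0.4109, -0.1637, 0.0352]
orientation: [2.005, 0.409, -1.999]
force: [-0.8, 0.3, -1.0]
opening: 0.0005
```

```bash
python3 - <<'E'
from h import *
a,s=wrist();cv2.imwrite('pics/p1.png',a['pixels'])
print(s['tool_pos'],s['force']);print(seg(a['pixels'],(60,245,180,480)))
E
```

```text
[ 0.41085705 -0.16368362  0.03520093] [-0.77413529  0.28516808 -0.95541431]
{'black': (385, 191, 408, 204, 110, [395.6, 198.3]), 'cork': (332, 156, 480, 245, 7402, [429.7, 197.9])}
```

```bash
python3 - <<'E'
from h import *
for f in('p0','p1'):
    im=cv2.imread(f'pics/{f}.png')
    for r in(175,205): print(f,r,[tuple(v) for v in im[r,300:480:9].tolist()])
c=read_camera('side');cv2.imwrite('pics/s2.png',c['pixels']);print(seg(c['pixels'],(190,260,235,300)))
s0=cv2.imread('pics/side0.png');print(seg(s0,(190,260,235,300)))
E
```

```text
p0 175 [(50, 65, 93), (53, 70, 105), (47, 64, 96), (85, 126, 171), (83, 126, 171), (85, 127, 173), (77, 112, 153), (78, 118, 161), (105, 161, 219), (119, 187, 237), (156, 233, 247), (127, 201, 243), (128, 201, 243), (103, 160, 218), (103, 159, 216), (111, 172, 228), (142, 219, 246), (75, 113, 187), (74, 113, 186), (129, 201, 243)]
p0 205 [(50, 65, 102), (52, 72, 112), (50, 69, 104), (59, 85, 113), (36, 43, 53), (44, 50, 60), (43, 52, 61), (45, 51, 61), (43, 54, 64), (47, 55, 67), (47, 56, 69), (46, 55, 69), (48, 57, 70), (47, 57, 71), (51, 60, 75), (51, 62, 77), (50, 59, 76), (49, 57, 74), (53, 61, 77), (115, 177, 231)]
p1 175 [(222, 217, 216), (221, 217, 216), (221, 217, 217), (220, 217, 216), (211, 209, 210), (193, 193, 195), (81, 107, 138), (73, 96, 123), (92, 138, 185), (105, 164, 221), (95, 148, 203), (105, 165, 223), (53, 80, 130), (50, 74, 120), (89, 138, 188), (68, 104, 142), (81, 127, 174), (95, 147, 202), (97, 154, 212), (109, 172, 228)]
p1 205 [(220, 216, 215), (221, 217, 216), (220, 216, 216), (206, 204, 206), (173, 173, 176), (64, 66, 69), (59, 60, 65), (54, 57, 61), (53, 56, 62), (44, 49, 53), (40, 46, 54), (40, 45, 54), (39, 49, 56), (57, 84, 113), (71, 111, 153), (68, 104, 143), (66, 101, 138), (106, 167, 224), (108, 172, 227), (109, 174, 229)]
{'black': (249, 211, 276, 234, 325, [261.7, 223.3]), 'pink': (258, 204, 268, 219, 33, [264.3, 211.8]), 'cork': (246, 224, 300, 260, 876, [277.5, 244.4])}
{'black': (249, 211, 267, 234, 63, [253.6, 222.3]), 'yellow': (265, 204, 267, 207, 3, [265.7, 205.0]), 'pink': (257, 203, 266, 219, 19, [262.6, 210.7]), 'cork': (245, 224, 300, 260, 699, [278.6, 246.1])}
```

The fingers went 16 mm into the end wall with no force and the caddy didn't move, so the short ends offer no contact. Next test: do the long walls (across 52 mm) make contact? I pull gently from inside, toward the robot, which also takes the caddy away from the jar.

Request:
apply_moves:
  series:
    - {"jaw":1,"linear":[0,0.025,0],"roll":0}
    - {"jaw":1,"linear":[0,0.05,0],"roll":0}
    - {"jaw":1,"linear":[0,0.05,0.01],"roll":0}
    - {"jaw":1,"linear":[0,0.05,0.02],"roll":0}
    - {"jaw":1,"linear":[0,0.05,0.028],"roll":0}
    - {"jaw":1,"linear":[0,0.05,0.034],"roll":0}
    - {"jaw":1,"linear":[0,0.05,0.034],"roll":0}

```text
t: 35.67
tool_pos: [0.4033, -0.1988, 0.035]
orientation: [2.004, 0.41, -1.999]
force: [-0.2, -1.0, -0.4]
opening: 0.0004
```

```bash
python3 - <<'E'
from h import *
a,s=wrist();cv2.imwrite('pics/p2.png',a['pixels'])
print(s['tool_pos'],s['force']);im=a['pixels']
g=cv2.cvtColor(im,cv2.COLOR_BGR2GRAY);
print('r@260',g[120:250:5,260].tolist());print('r@300',g[120:250:5,300].tolist());print('c@190',g[190,180:400:6].tolist())
E
```

```text
[ 0.40330938 -0.19876718  0.03496442] [-0.24116533 -1.00960926 -0.38229774]
r@260 [117, 117, 154, 197, 214, 194, 185, 54, 56, 69, 118, 120, 128, 189, 123, 124, 175, 132, 170, 148, 113, 127, 141, 153, 130, 136]
r@300 [116, 96, 104, 170, 153, 148, 125, 52, 55, 71, 119, 119, 141, 180, 122, 132, 166, 158, 144, 157, 112, 148, 115, 157, 132, 152]
c@190 [118, 114, 115, 78, 83, 82, 73, 60, 56, 106, 123, 122, 124, 122, 122, 123, 124, 122, 120, 121, 122, 121, 121, 120, 121, 121, 121, 98, 56, 70, 87, 87, 128, 133, 144, 151, 166]
```

```bash
python3 - <<'E'
from h import *
a,s=wrist()
d=lambda w:(np.array([[.927,.375],[-.375,.927]])@(w[:2]-np.array([.4202,-.1941]))).round(4)
w=back(a,[(260,153),(300,153),(224,190),(348,190)],.058)
print([d(v) for v in w]); print('w9 back', d(np.array([.4392,-.1548])),d(np.array([.4642,-.2136])),'tcp',d(s['tool_pos']))
# rack far lip in same picture
g=cv2.cvtColor(a['pixels'],cv2.COLOR_BGR2HSV);print(a['pixels'][100:160:3,300].tolist())
E
```

```text
[array([0.0328, 0.0125]), array([ 0.0332, -0.0064]), array([0.0146, 0.0299]), array([ 0.0157, -0.0303])]
w9 back [0.0324 0.0293] [ 0.0335 -0.0346] tcp [-0.0172  0.0019]
[[164, 184, 210], [164, 183, 211], [163, 182, 208], [141, 158, 183], [70, 102, 165], [69, 106, 173], [60, 91, 146], [68, 103, 167], [67, 97, 160], [54, 74, 117], [59, 87, 128], [104, 161, 217], [104, 158, 214], [95, 146, 200], [91, 141, 191], [90, 137, 187], [89, 136, 185], [70, 101, 133], [39, 51, 64], [37, 49, 62]]
```

Request:
apply_moves:
  series:
    - {"jaw":1,"linear":[0,0,0.008],"roll":0}
    - {"jaw":1,"linear":[0,0,0.016],"roll":0}
    - {"jaw":1,"linear":[0,0,0.024],"roll":0}
    - {"jaw":1,"linear":[0,0,0.024],"roll":0}

```text
t: 36.28
tool_pos: [0.39, -0.2046, 0.035]
orientation: [2.005, 0.409, -1.999]
force: [0.2, 1.0, -0.8]
opening: 0.0003
```

```bash
python3 - <<'E'
from h import *
a,s=wrist();cv2.imwrite('pics/p3.png',a['pixels'])
d=lambda w:(np.array([[.927,.375],[-.375,.927]])@(w[:2]-np.array([.4202,-.1941]))).round(4)
print('tcp',d(s['tool_pos']),s['force'])
g=cv2.cvtColor(a['pixels'],cv2.COLOR_BGR2GRAY)
for u in(260,300):
    col=g[60:250,u].astype(int);r=60+int(np.argmax(col<60));print(u,r,d(back(a,[(u,r)],.058)[0]),d(back(a,[(u,r)],.013)[0]))
print(g[60:250:5,300].tolist())
E
```

```text
tcp [-0.0319  0.0016] [ 0.18447377  1.01180411 -0.78358569]
260 129 [0.0294 0.0122] [0.0268 0.0144]
300 128 [ 0.0302 -0.0065] [ 0.0278 -0.0089]
[188, 190, 193, 192, 190, 117, 114, 118, 118, 161, 226, 218, 210, 188, 50, 58, 76, 135, 185, 122, 126, 192, 141, 185, 150, 131, 116, 158, 136, 146, 133, 182, 147, 132, 136, 188, 81, 112]
```

Still no contact. A last probe before deciding: lift clear, then come down slowly on the sachets from above with the fingers closed.

Request:
apply_moves:
  series:
    - {"jaw":1,"linear":[-0.05,0,0],"roll":0}
    - {"jaw":1,"linear":[-0.1,0,0],"roll":0}
    - {"jaw":1,"linear":[-0.1,0,-0.03],"roll":0}
    - {"jaw":1,"linear":[-0.1,0,-0.06],"roll":0}
    - {"jaw":1,"linear":[-0.09,0,-0.06],"roll":0}
    - {"jaw":1,"linear":[-0.085,0,-0.06],"roll":0}
    - {"jaw":1,"linear":[-0.081,0,-0.06],"roll":0}
    - {"jaw":1,"linear":[-0.077,0,-0.06],"roll":0}
    - {"jaw":1,"linear":[-0.077,0,-0.06],"roll":0}

```text
t: 37.45
tool_pos: [0.423, -0.1907, 0.0811]
orientation: [2.005, 0.409, -1.999]
force: [0.3, 0.5, -0.2]
opening: 0.0003
```

Request:
apply_moves:
  series:
    - {"jaw":1,"linear":[0.005,0,0],"roll":0}
    - {"jaw":1,"linear":[0.01,0,0],"roll":0}
    - {"jaw":1,"linear":[0.01,0,0],"roll":0}

```text
t: 37.83
tool_pos: [0.4228, -0.1905, 0.0748]
orientation: [2.005, 0.409, -2.0]
force: [-0.0, 0.6, -0.4]
opening: 0.0005
```

```bash
python3 - <<'E'
from h import *
c=read_camera('side');s=read_state()
print('tcp',proj(c,[s['tool_pos']]));
for p in([.424,-.195,.013],[.424,-.195,.058],[.424,-.195,.084],[.454,-.279,.079],[.4202,-.1941,.084]):print(p,proj(c,[p]).round(1))
print(seg(c['pixels'],(190,260,235,300)))
im=c['pixels'];im0=cv2.imread('pics/side0.png')
df=cv2.absdiff(im,im0).max(2)[190:250,235:290]
for r in range(0,60,4): print(190+r,''.join('#' if v>60 else '.' for v in df[r,::1]))
E
```

```text
tcp [[261.65826146 206.48507551]]
[0.424, -0.195, 0.013] [[262.9 226.9]]
[0.424, -0.195, 0.058] [[262.4 212.7]]
[0.424, -0.195, 0.084] [[262.  204.2]]
[0.454, -0.279, 0.079] [[275.6 219.9]]
[0.4202, -0.1941, 0.084] [[260.6 204.2]]
{'black': (249, 211, 276, 234, 342, [262.1, 223.4]), 'pink': (257, 203, 266, 219, 23, [263.0, 211.1]), 'cork': (258, 232, 300, 260, 744, [280.3, 246.7])}
190 .......................................................
194 .......................................................
198 .......................................................
202 .................#........#####........................
206 ....................##.##.#.#..####....................
210 .........................#.............................
214 .......................................................
218 ##.#........##...................#########...####......
222 ................................###########....###.....
226 ............####.................#############..#######
230 ...............#####.............#############..#.....#
234 ...............#..######..###..####################....
238 .........#####.........##########.########..######..###
242 .################........########.#############........
246 ........############.........#######.....######........
```

No contact at z=.075 either. Probing deeper, slowly.

Request:
apply_moves:
  series:
    - {"jaw":1,"linear":[0.01,0,0],"roll":0}
    - {"jaw":1,"linear":[0.02,0,0],"roll":0}
    - {"jaw":1,"linear":[0.03,0,0],"roll":0}
    - {"jaw":1,"linear":[0.037,0,0],"roll":0}
    - {"jaw":1,"linear":[0.037,0,0],"roll":0}

```text
t: 38.5
tool_pos: [0.4226, -0.1903, 0.0523]
orientation: [2.004, 0.41, -2.001]
force: [-0.5, 1.0, -0.2]
opening: 0.0005
```

```bash
python3 - <<'E'
from h import *
a,s=wrist();cv2.imwrite('pics/p4.png',a['pixels']);im=a['pixels'];g=cv2.cvtColor(im,cv2.COLOR_BGR2GRAY)
print(s['tool_pos'],s['force'])
# where is the drawn finger tip? print coarse BGR map around the TCP projection
print(proj(a,[s['tool_pos']]).round())
for r in range(120,330,10): print(r,' '.join('%3d'%v for v in g[r,180:390:7]))
E
```

```text
[ 0.42258773 -0.19030147  0.05225081] [-0.53636761  0.95904767 -0.15358533]
[[280. 237.]]
120 149 157 158 158 159 159 157 159 158 157 155 155 156 156 155 155 155 156 133 105 104 105 105 149 154 155 153 156 158 162
130 148 150 160 160 162 159 162 156 155 155 155 154 152 154 154 149 117 108 105 108 106 105 105 104 153 152 153 154 157 158
140 149 149 148 152 148  93  93 104 112 113 127 124 126 139  99  98 101 100 103 104 105 108 106 104 155 156 156 157 158 162
150 150 147 148 144  91  93  67  87  92  90  88  90  70  68  67  67  68  67  68  70  70  71  73  71  74 100 101  98  94  95
160 147 147 146 144  93  93  66  94 101 108  92  71  71  70  72  71  74  73  70  69  71  66  67  68  67  67  93 100 101 102
170 100  97 107 122  90  92  68 100 133 109 113 113 110 118  94 113 133 114 112 102 101 111 108 122 104  72  71 168 184 180
180 100  97  96  96  79  84  66  70 101 112 107  99 104  93  89  89  87  86  77  77  81  71  56 118  88  68  69 113 130 135
190  97  98  95  97  64  66  55  68  39  40  41  42  43  41  38  40  39  41  38  38  40  43  42  45  74  70  69 141 123 143
200  99  97  95  9
[... 893 characters left out ...]
 103 104 104 105  54 106 104 106 105 104 101  99  94  44  66  69 125 102 106 125
280  40  39  39  40  42  42  37  37  41  41  40  44  43  65  57  99  40  45  44  41  44  44  44  41  40  47  40  41  43  44
290  40  40  39  38  38  37  33  38  41  38  41  40  39  68  68  95  43  43  42  42  43  40  40  39  40  41  39  39  44  40
300  35  35  36  36  37  36  38  39  37  39  37  41  42  75  66  85  40  43  37  39  41  35  38  37  38  39  39  41  37  36
310  35  32  36  35  36  38  36  35  36  35  36  37  38  93  54  96  38  41  39  37  39  38  38  38  36  39  38  41  39  37
320  44  44  46  42  40  42  42  41  44  41  44  45  46  97  72  98  45  45  46  44  44  41  45  41  43  44  46  45  44  48
```

Request:
apply_moves:
  series:
    - {"jaw":1,"linear":[0.01,0,0],"roll":0}
    - {"jaw":1,"linear":[0.017,0,0],"roll":0}
    - {"jaw":1,"linear":[0.024,0,0],"roll":0}
    - {"jaw":1,"linear":[0.03,0,0],"roll":0}
    - {"jaw":1,"linear":[0.03,0,0],"roll":0}

```text
t: 39.17
tool_pos: [0.4226, -0.1902, 0.0342]
orientation: [2.004, 0.41, -2.001]
force: [0.1, -1.0, -0.3]
opening: 0.0006
```

Request:
apply_moves:
  series:
    - {"jaw":1,"linear":[0.006,0,0],"roll":0}
    - {"jaw":1,"linear":[0.012,0,0],"roll":0}
    - {"jaw":1,"linear":[0.018,0,0],"roll":0}
    - {"jaw":1,"linear":[0.022,0,0],"roll":0}
    - {"jaw":1,"linear":[0.022,0,0],"roll":0}

```text
t: 39.8
tool_pos: [0.4223, -0.19, 0.0207]
orientation: [2.004, 0.411, -2.001]
force: [-0.1, 0.2, 0.3]
opening: 0.0001
```

No contact even 8 mm above its foot. One more sweep, through the front long wall at this low height.

Request:
apply_moves:
  series:
    - {"jaw":1,"linear":[0,0,0.01],"roll":0}
    - {"jaw":1,"linear":[0,0,0.02],"roll":0}
    - {"jaw":1,"linear":[0,0,0.03],"roll":0}
    - {"jaw":1,"linear":[0,0,0.04],"roll":0}
    - {"jaw":1,"linear":[0,0,0.05],"roll":0}
    - {"jaw":1,"linear":[0,0,0.05],"roll":0}

```text
t: 40.55
tool_pos: [0.3942, -0.202, 0.0206]
orientation: [2.004, 0.41, -2.002]
force: [-0.2, 0.3, 0.4]
opening: 0.0007
```

```bash
python3 - <<'E'
from h import *
a,s=wrist();cv2.imwrite('pics/p5.png',a['pixels'])
d=lambda w:(np.array([[.927,.375],[-.375,.927]])@(w[:2]-np.array([.4202,-.1941]))).round(4)
print('tcp',d(s['tool_pos']),s['tool_pos'],s['force'],s['joint_torque'].round(1))
g=cv2.cvtColor(a['pixels'],cv2.COLOR_BGR2GRAY)
for u in(240,270,300,330):
    col=g[40:250,u].astype(int);r=40+int(np.argmax(col<60));print(u,r,d(back(a,[(u,r)],.058)[0]))
c=read_camera('side');print(seg(c['pixels'],(190,260,235,300)))
E
```

```text
tcp [-0.027   0.0024] [ 0.39424464 -0.20197212  0.02064599] [-0.24919604  0.31506875  0.3836738 ] [ -0.2 -36.8 -44.3   0.1   0.   -0.1]
240 168 [0.0182 0.0209]
270 168 [0.0184 0.0077]
300 167 [ 0.019  -0.0054]
330 167 [ 0.0192 -0.0186]
{'black': (244, 212, 271, 235, 338, [257.3, 225.0]), 'pink': (257, 209, 263, 220, 34, [259.7, 214.1]), 'cork': (256, 220, 300, 260, 861, [279.2, 244.4])}
```

The caddy moved: its back rim went from x=+33 mm to +18.5 mm in rack coordinates. So its walls do make contact, but only low down (about z<.033), and my grips were too high. Plan: push it from inside along the row, away from the jar, to a place where the recommended 52 mm grip is possible low down. Small steps, watching the force.

Request:
apply_moves:
  series:
    - {"jaw":1,"linear":[0,0,-0.016],"roll":0}
    - {"jaw":1,"linear":[0,0,-0.032],"roll":0}
    - {"jaw":1,"linear":[0,0.012,-0.032],"roll":0}
    - {"jaw":1,"linear":[0,0.024,-0.032],"roll":0}
    - {"jaw":1,"linear":[0,0.036,-0.032],"roll":0}
    - {"jaw":1,"linear":[0,0.048,-0.032],"roll":0}
    - {"jaw":1,"linear":[0,0.06,-0.032],"roll":0}
    - {"jaw":1,"linear":[0,0.06,-0.032],"roll":0}

```text
t: 41.65
tool_pos: [0.4265, -0.2282, 0.0206]
orientation: [2.004, 0.409, -2.002]
force: [0.1, 0.6, -0.1]
opening: 0.0008
```

```bash
cat >> h.py <<'E'
dk=lambda w:(np.array([[.927,.375],[-.375,.927]])@(np.asarray(w)[:2]-np.array([.4202,-.1941]))).round(4)
def caddy():
    """black back rim of the caddy in the wrist picture, in the dark rack's axes about its left place"""
    a,s=wrist();g=cv2.cvtColor(a['pixels'],cv2.COLOR_BGR2GRAY);out=[]
    for u in range(120,440,10):
        col=g[60:240,u].astype(int);k=np.where((col[:-4]<62)&(col[2:-2]<62)&(col[4:]<80))[0]
        if len(k): out.append((u,60+int(k[0])))
    print('tcp',dk(s['tool_pos']),s['tool_pos'].round(4),'F',s['force'].round(1))
    print([(u,r,*(dk(back(a,[(u,r)],.058)[0])*1000).round()) for u,r in out]);return a,s
E
python3 -c "
from h import *
a,s=caddy();cv2.imwrite('pics/p6.png',a['pixels'])"
```

```text
tcp [-0.007 -0.034] [ 0.4265 -0.2282  0.0206] F [ 0.1  0.6 -0.1]
[(170, 218, np.float64(15.0), np.float64(17.0)), (180, 208, np.float64(20.0), np.float64(12.0)), (190, 199, np.float64(24.0), np.float64(7.0)), (200, 200, np.float64(24.0), np.float64(3.0)), (210, 200, np.float64(24.0), np.float64(-2.0)), (220, 200, np.float64(24.0), np.float64(-6.0)), (230, 200, np.float64(24.0), np.float64(-11.0)), (240, 200, np.float64(24.0), np.float64(-15.0)), (250, 200, np.float64(24.0), np.float64(-20.0)), (260, 200, np.float64(24.0), np.float64(-24.0)), (270, 200, np.float64(24.0), np.float64(-29.0)), (280, 200, np.float64(24.0), np.float64(-33.0)), (290, 200, np.float64(24.0), np.float64(-38.0)), (300, 200, np.float64(24.0), np.float64(-42.0))]
```

It slides with almost no force. Pushing on.

Request:
apply_moves:
  series:
    - {"jaw":1,"linear":[0,0.015,0],"roll":0}
    - {"jaw":1,"linear":[0,0.03,0],"roll":0}
    - {"jaw":1,"linear":[0,0.045,0],"roll":0}
    - {"jaw":1,"linear":[0,0.06,0],"roll":0}
    - {"jaw":1,"linear":[0,0.06,0],"roll":0}

```text
t: 42.32
tool_pos: [0.4408, -0.2621, 0.0206]
orientation: [2.005, 0.408, -2.001]
force: [-0.2, 0.1, 0.1]
opening: 0.0007
```

```bash
python3 -c "
from h import *
a,s=caddy();cv2.imwrite('pics/p7.png',a['pixels'])
c=read_camera('side');print(seg(c['pixels'],(190,280,235,320)))"
```

```text
tcp [-0.0064 -0.0707] [ 0.4408 -0.2621  0.0206] F [-0.2  0.1  0.1]
[(120, 208, np.float64(20.0), np.float64(3.0)), (130, 204, np.float64(22.0), np.float64(-2.0)), (140, 204, np.float64(22.0), np.float64(-7.0)), (150, 201, np.float64(23.0), np.float64(-11.0)), (160, 205, np.float64(22.0), np.float64(-16.0)), (170, 201, np.float64(23.0), np.float64(-20.0)), (180, 202, np.float64(23.0), np.float64(-25.0)), (190, 200, np.float64(24.0), np.float64(-30.0)), (200, 200, np.float64(24.0), np.float64(-34.0)), (210, 200, np.float64(24.0), np.float64(-39.0)), (220, 200, np.float64(24.0), np.float64(-43.0)), (230, 200, np.float64(24.0), np.float64(-48.0)), (240, 200, np.float64(24.0), np.float64(-52.0))]
{'black': (247, 214, 274, 238, 288, [258.5, 228.3]), 'pink': (255, 207, 264, 223, 28, [260.7, 215.2]), 'cork': (258, 224, 314, 273, 1131, [285.1, 251.3])}
```

The caddy moved only about 15 mm along the row while the tool moved 95 mm. It looks dragged by light contact with something low (about z=.02), with nothing above that making contact. I go up and measure where it stands now, by pixels against the earlier view at the same height.

Request:
apply_moves:
  series:
    - {"jaw":1,"linear":[-0.06,0,0],"roll":0}
    - {"jaw":1,"linear":[-0.12,0,0],"roll":0}
    - {"jaw":1,"linear":[-0.175,-0.04,0],"roll":0}
    - {"jaw":-0.8,"linear":[-0.175,-0.087,0],"roll":0}
    - {"jaw":-0.8,"linear":[-0.175,-0.087,0],"roll":0}
    - {"jaw":-0.8,"linear":[-0.175,-0.087,0],"roll":0}
    - {"jaw":-0.8,"linear":[-0.175,-0.087,0],"roll":0}
    - {"jaw":-0.8,"linear":[-0.175,-0.087,0],"roll":0}
    - {"jaw":-0.8,"linear":[-0.175,-0.087,0],"roll":0}
    - {"jaw":-0.8,"linear":[-0.175,-0.087,0],"roll":0}
    - {"jaw":-0.8,"linear":[-0.175,-0.087,0],"roll":0}
    - {"jaw":-0.8,"linear":[-0.175,-0.087,0],"roll":0}
    - {"jaw":-0.8,"linear":[-0.175,-0.087,0],"roll":0}

```text
t: 44.05
tool_pos: [0.42, -0.2135, 0.1256]
orientation: [2.004, 0.409, -2.002]
force: [0.4, 0.5, 0.3]
opening: 0.0836
```

```bash
cat >> h.py <<'E'
def cam(pos,ov):
    c=read_camera('wrist');T=np.eye(4);T[:3,:3]=R.from_rotvec(ov).as_matrix();T[:3,3]=pos
    W=np.linalg.inv(T@c['tool_from_camera']);c['rvec']=R.from_matrix(W[:3,:3]).as_rotvec();c['tvec']=W[:3,3];return c
E
python3 - <<'E'
from h import *
a,s=wrist();cv2.imwrite('pics/p8.png',a['pixels']);print(s['tool_pos'],s['opening'])
b=cam([.4123,-.1889,.1254],[2.004,.411,-1.999])
for n,c,im in(('w9',b,cv2.imread('pics/w9.png')),('now',a,a['pixels'])):
    q=seg(im,(60,300,150,420));v=q['pink'];print(n,v)
    print('  pink',dk(back(c,[v[5]],.08)[0]),'L',dk(back(c,[(v[0],v[5][1])],.08)[0]),'R',dk(back(c,[(v[2],v[5][1])],.08)[0]))
    m=cv2.inRange(cv2.cvtColor(im,cv2.COLOR_BGR2HSV)[60:300,150:420],(150,40,90),(180,255,255));k,l,st,_=cv2.connectedComponentsWithStats(m)
    i=1+st[1:,4].argmax();p=np.argwhere(l==i)[:,::-1].astype(np.float32);print('  angle',cv2.fitLine(p,cv2.DIST_L2,0,.01,.01)[:2].ravel())
E
```

```text
[ 0.42002732 -0.21352306  0.12556865] 0.08357380451478488
w9 (256, 192, 333, 211, 989, [293.2, 200.4])
  pink [ 0.0047 -0.0009] L [0.0043 0.0243] R [ 0.0052 -0.0279]
  angle [ 0.9990335  -0.04395506]
now (245, 210, 318, 218, 422, [278.8, 213.1])
  pink [-0.0066 -0.017 ] L [-0.007   0.0062] R [-0.0062 -0.0438]
  angle [0.9999468  0.01031501]
```

Caddy now centred at about (−5,−19) mm and aligned, and the tool is right above it. I grip along the row again, but very low.

Request:
apply_moves:
  series:
    - {"jaw":-0.8,"linear":[0.06,0.002,0],"roll":0}
    - {"jaw":-0.8,"linear":[0.11,0.002,0],"roll":0}
    - {"jaw":-0.8,"linear":[0.15,0.002,0],"roll":0}
    - {"jaw":-0.8,"linear":[0.172,0.002,0],"roll":0}
    - {"jaw":-0.8,"linear":[0.18,0.002,0],"roll":0}
    - {"jaw":-0.8,"linear":[0.18,0.002,0],"roll":0}
    - {"jaw":-0.3,"linear":[0.18,0.002,0],"roll":0}
    - {"jaw":-0.3,"linear":[0.18,0.002,0],"roll":0}
    - {"jaw":-0.3,"linear":[0.18,0.002,0],"roll":0}
    - {"jaw":-0.3,"linear":[0.18,0.002,0],"roll":0}
  force: 15

```text
t: 45.4
tool_pos: [0.421, -0.2145, 0.0182]
orientation: [2.005, 0.408, -2.001]
force: [-1.3, 0.6, 4.6]
opening: 0.066
```

Stopped at 66 mm, so the caddy is gripped. Tightening and lifting slightly.

Request:
apply_moves:
  series:
    - {"jaw":0.3,"linear":[0,0,0],"roll":0}
    - {"jaw":1,"linear":[0,0,0],"roll":0}
    - {"jaw":1,"linear":[0,0,0],"roll":0}
    - {"jaw":1,"linear":[-0.01,0,0],"roll":0}
    - {"jaw":1,"linear":[-0.025,0,0],"roll":0}
    - {"jaw":1,"linear":[-0.05,0,0],"roll":0}
    - {"jaw":1,"linear":[-0.05,0,0],"roll":0}
  force: 45

```text
t: 46.28
tool_pos: [0.4223, -0.2155, 0.0503]
orientation: [2.006, 0.406, -1.997]
force: [0.4, -0.3, -4.2]
opening: 0.0654
```

```bash
python3 - <<'E'
from h import *
a,s=wrist();print(s['tool_pos'],s['opening'],s['force'],s['wrist_torque'].round(2))
print(seg(a['pixels'],(60,300,150,420)))
c=read_camera('side');print(seg(c['pixels'],(170,280,235,320)),proj(c,[s['tool_pos']]))
E
```

```text
[ 0.42234941 -0.21553268  0.05029595] 0.06541540466000714 [ 0.37968504 -0.31980911 -4.17643189] [-0.   -0.07  0.01]
{'black': (299, 209, 310, 216, 28, [305.2, 211.5]), 'yellow': (291, 237, 295, 241, 6, [292.2, 238.8]), 'pink': (215, 282, 341, 300, 1664, [274.2, 290.3]), 'cork': (329, 131, 420, 266, 9537, [380.8, 190.8])}
{'black': (247, 204, 274, 228, 333, [259.5, 218.0]), 'pink': (254, 195, 263, 212, 34, [259.8, 203.2]), 'cork': (258, 232, 320, 280, 1447, [290.1, 257.1])} [[262.2539122  218.69471729]]
```

Weight shows (−4.2 N), the side view rose 10 px and the opening is 65.4 mm: the caddy is held. Carrying it in front of the jar.

```bash
python3 - <<'E'
from h import *
path((.4223,-.2155,.15,None),(.37,-.2,.16,None),(.365,-.08,.16,None),(.37,.06,.16,-40))
E
```

```text
t46.4 pos [ 0.4213 -0.2149  0.0487] jaw -67.1 op 0.0653 q6 0.59
[-0.169, 0.001, -0.002] roll 0.00 rows 2
[-0.186, -0.056, 0.069] roll 0.00 rows 2
[-0.185, -0.244, -0.002] roll 0.00 rows 3
[-0.185, -0.456, -0.1] roll -0.90 rows 3
```

Request:
apply_moves:
  series:
    - {"jaw":1,"linear":[-0.05,0,0],"roll":0}
    - {"jaw":1,"linear":[-0.11,0,0],"roll":0}
    - {"jaw":1,"linear":[-0.169,0,0],"roll":0}
    - {"jaw":1,"linear":[-0.178,-0.028,0.034],"roll":0}
    - {"jaw":1,"linear":[-0.186,-0.056,0.069],"roll":0}
    - {"jaw":1,"linear":[-0.186,-0.12,0.045],"roll":0}
    - {"jaw":1,"linear":[-0.185,-0.18,0.02],"roll":0}
    - {"jaw":1,"linear":[-0.185,-0.244,-0.002],"roll":0}
    - {"jaw":1,"linear":[-0.185,-0.31,-0.03],"roll":-0.1}
    - {"jaw":1,"linear":[-0.185,-0.38,-0.065],"roll":-0.35}
    - {"jaw":1,"linear":[-0.185,-0.456,-0.1],"roll":-0.6}
    - {"jaw":1,"linear":[-0.185,-0.456,-0.1],"roll":-0.8}
    - {"jaw":1,"linear":[-0.185,-0.456,-0.1],"roll":-1}
    - {"jaw":1,"linear":[-0.185,-0.456,-0.1],"roll":-1}

```text
t: 48.12
tool_pos: [0.3695, 0.0605, 0.1597]
orientation: [1.671, 0.831, -1.666]
force: [0.2, -0.4, -2.9]
opening: 0.0654
```

Request:
apply_moves:
  series:
    - {"jaw":1,"linear":[0,0,0],"roll":-0.25}
    - {"jaw":1,"linear":[0,0,0],"roll":-0.5}
    - {"jaw":1,"linear":[0,0,0],"roll":-0.75}
    - {"jaw":1,"linear":[0,0,0],"roll":-1}
    - {"jaw":1,"linear":[0,0,0],"roll":-1}

```text
t: 48.75
tool_pos: [0.3693, 0.0602, 0.1595]
orientation: [1.305, 1.147, -1.301]
force: [0.0, -0.0, -3.3]
opening: 0.0651
```

```bash
python3 - <<'E'
from h import *
s=read_state();print(s['force'])
path((.44,.06,.14,24),(.523,.052,.12,24))
E
```

```text
[ 0.04155156 -0.04360272 -3.26728697]
t48.8 pos [0.3693 0.0602 0.1595] jaw -7.3 op 0.0651 q6 0.15
[0.033, 0.117, -0.014] roll -1.04 rows 4
[0.066, 0.256, -0.019] roll -1.04 rows 2
```

Request:
apply_moves:
  series:
    - {"jaw":1,"linear":[0.01,0.03,-0.004],"roll":-0.25}
    - {"jaw":1,"linear":[0.02,0.07,-0.008],"roll":-0.5}
    - {"jaw":1,"linear":[0.033,0.117,-0.014],"roll":-0.75}
    - {"jaw":1,"linear":[0.04,0.16,-0.016],"roll":-1}
    - {"jaw":1,"linear":[0.05,0.21,-0.018],"roll":-1}
    - {"jaw":1,"linear":[0.066,0.256,-0.019],"roll":-1}
    - {"jaw":1,"linear":[0.066,0.256,-0.019],"roll":-1}
    - {"jaw":1,"linear":[0.066,0.256,-0.019],"roll":-1}

```text
t: 49.75
tool_pos: [0.5225, 0.052, 0.1198]
orientation: [0.916, 1.372, -0.913]
force: [0.4, -0.4, -3.6]
opening: 0.0651
```

```bash
python3 - <<'E'
from h import *
s=read_state();print(s['force'])
path((.522,.0515,.04,None),(.522,.0515,.0185,None))
a,s=wrist();cv2.imwrite('pics/q1.png',a['pixels']);v=seg(a['pixels'],(60,330,150,420));print(v.get('pink'))
Rm=R.from_rotvec(s['orientation']).as_matrix();w=back(a,[v['pink'][5]],s['tool_pos'][2]+.062)[0];print('pink in tool',(Rm.T@(w-s['tool_pos'])).round(4))
E
```

```text
[ 0.3801984  -0.38661227 -3.6458971 ]
t49.8 pos [0.5225 0.052  0.1198] jaw 22.5 op 0.0651 q6 -0.39
[0.133, -0.001, 0.001] roll 0.00 rows 2
[0.169, -0.001, 0.001] roll 0.00 rows 1
(213, 282, 341, 310, 2446, [273.1, 294.4])
pink in tool [-0.062  -0.0023  0.0019]
```

Request:
apply_moves:
  series:
    - {"jaw":1,"linear":[0.05,0,0],"roll":0}
    - {"jaw":1,"linear":[0.1,0,0],"roll":0}
    - {"jaw":1,"linear":[0.133,0,0],"roll":0}
    - {"jaw":1,"linear":[0.15,0,0],"roll":0}
    - {"jaw":1,"linear":[0.162,0,0],"roll":0}
    - {"jaw":1,"linear":[0.169,0,0],"roll":0}
    - {"jaw":1,"linear":[0.169,0,0],"roll":0}

```text
t: 50.68
tool_pos: [0.5229, 0.0524, 0.019]
orientation: [0.916, 1.371, -0.912]
force: [0.7, -0.2, -2.6]
opening: 0.0653
```

Request:
apply_moves:
  series:
    - {"jaw":1,"linear":[0.0025,0,0],"roll":0}
    - {"jaw":1,"linear":[0.0025,0,0],"roll":0}
    - {"jaw":-0.5,"linear":[0.0025,0,0],"roll":0}
    - {"jaw":-0.6,"linear":[0.0025,0,0],"roll":0}
    - {"jaw":-0.8,"linear":[0.0025,0,0],"roll":0}
    - {"jaw":-0.8,"linear":[0.0025,0,0],"roll":0}
    - {"jaw":-1,"linear":[0,0,0],"roll":0}
    - {"jaw":-1,"linear":[0,0,0],"roll":0}
    - {"jaw":-1,"linear":[-0.06,0,0],"roll":0}
    - {"jaw":-1,"linear":[-0.13,0,0],"roll":0}
    - {"jaw":-1,"linear":[-0.2,0,0],"roll":0}
    - {"jaw":-1,"linear":[-0.27,0,0],"roll":0}
    - {"jaw":-1,"linear":[-0.27,0,0],"roll":0}

```text
t: 52.3
tool_pos: [0.5254, 0.052, 0.1857]
orientation: [0.919, 1.364, -0.908]
force: [-0.0, -0.2, -0.1]
opening: 0.093
```

```bash
python3 - <<'E'
from h import *
s=read_state();print(s['force'],s['opening'])
path((.43,.10,.24,None),(.36,.02,.25,None),(.36,-.2,.25,None))
a,s=wrist();im=a['pixels'];cv2.imwrite('pics/q2.png',im)
g=cv2.cvtColor(im,cv2.COLOR_BGR2GRAY);v=seg(im,(60,330,100,460));print(v)
u=v['pink'][5]
lk=lambda w:(np.array([[np.cos(.413),np.sin(.413)],[-np.sin(.413),np.cos(.413)]])@(np.asarray(w)[:2]-np.array([.470,.173]))).round(4)
print('pink',lk(back(a,[u],.077)[0]), 'bbox rows/cols',[lk(back(a,[p],.077)[0]) for p in((v['pink'][0],u[1]),(v['pink'][2],u[1]))])
E
```

```text
[-0.03087347 -0.19047928 -0.10972214] 0.09302643043949523
t52.3 pos [0.5254 0.052  0.1857] jaw 22.6 op 0.0930 q6 -0.39
[-0.092, -0.115, -0.135] roll 0.00 rows 3
[-0.11, -0.274, -0.057] roll 0.00 rows 2
[-0.111, -0.415, 0.282] roll 0.00 rows 4
{'black': (380, 269, 422, 310, 791, [399.7, 292.4]), 'yellow': (422, 245, 423, 246, 1, [422.0, 245.0]), 'pink': (244, 189, 306, 203, 590, [273.1, 194.9]), 'cork': (222, 60, 328, 221, 8720, [277.5, 127.8])}
pink [-0.0018 -0.1342] bbox rows/cols [array([-0.0266, -0.1337]), array([ 0.0262, -0.1348])]
```

The caddy stands at (−2,−134) mm in the light rack, in the right-end bay, upright. I back off above the rack for a final numeric check of all four.

Request:
apply_moves:
  series:
    - {"jaw":-1,"linear":[-0.157,0,0],"roll":0}
    - {"jaw":-1,"linear":[-0.157,-0.092,-0.233],"roll":0}
    - {"jaw":-1,"linear":[-0.157,-0.092,-0.233],"roll":0}
    - {"jaw":-1,"linear":[-0.157,-0.092,-0.233],"roll":0}
    - {"jaw":-1,"linear":[-0.157,-0.092,-0.233],"roll":0}
    - {"jaw":-1,"linear":[-0.157,-0.092,-0.233],"roll":0}
    - {"jaw":-1,"linear":[-0.157,-0.092,-0.233],"roll":0}

```text
t: 53.22
tool_pos: [0.4192, 0.1588, 0.2758]
orientation: [0.918, 1.368, -0.912]
force: [0.4, -0.3, -0.0]
opening: 0.093
```

```bash
python3 - <<'E'
from h import *
a,s=wrist();im=a['pixels'];cv2.imwrite('pics/q3.png',im);print(s['tool_pos'],s['force'].round(1))
lk=lambda w:(np.array([[np.cos(.413),np.sin(.413)],[-np.sin(.413),np.cos(.413)]])@(np.asarray(w)[:2]-np.array([.470,.173])))
h=cv2.cvtColor(im,cv2.COLOR_BGR2HSV)
def blob(mask,name,z,pred):
    u0=proj(a,[[*rk([.470,.173],.413,pred),z]])[0]
    k,l,st,ce=cv2.connectedComponentsWithStats(mask)
    for i in range(1,k):
        if st[i,4]>60 and np.hypot(*(ce[i]-u0))<40:
            bb=st[i];c=(bb[0]+bb[2]/2,bb[1]+bb[3]/2);print(name,'pred',u0.round(),'bbox',bb.tolist(),'centre',(lk(back(a,[c],z)[0])*1000).round(1))
blob(cv2.inRange(h,(0,0,150),(180,55,255)),'egg',.076,-.044)
blob(cv2.inRange(h,(0,0,0),(180,110,85)),'honey',.096,.044)
blob(cv2.inRange(h,(0,0,110),(180,45,230)),'shaker',.097,.132)
blob(cv2.inRange(h,(150,40,90),(180,255,255)),'caddy',.079,-.132)
E
```

```text
[0.41915511 0.15880708 0.27579756] [ 0.4 -0.3 -0. ]
egg pred [326. 219.] bbox [306, 199, 41, 40, 1000] centre [  0.8 -44.5]
honey pred [329. 141.] bbox [300, 109, 47, 61, 372] centre [-5.9 45.9]
shaker pred [330.  49.] bbox [310, 38, 36, 39, 919] centre [ -2.2 124.1]
caddy pred [325. 291.] bbox [303, 288, 43, 9, 256] centre [  -0.6 -134.6]
```

Egg cup, honey jar and caddy are well centred. The shaker reads 124 mm against the nominal 132, at the picture's edge, so I measure it again from more directly above.

Request:
apply_moves:
  series:
    - {"jaw":-1,"linear":[0,0.012,-0.16],"roll":0}
    - {"jaw":-1,"linear":[0,0.012,-0.16],"roll":0}
    - {"jaw":-1,"linear":[0,0.012,-0.16],"roll":0}
    - {"jaw":-1,"linear":[0,0.012,-0.16],"roll":0}

```text
t: 53.78
tool_pos: [0.3895, 0.2495, 0.2757]
orientation: [0.917, 1.368, -0.913]
force: [0.2, 0.2, -0.3]
opening: 0.0929
```

```bash
python3 - <<'E'
from h import *
from scipy.optimize import least_squares
a,s=wrist();im=a['pixels'];cv2.imwrite('pics/q4.png',im);print(s['tool_pos'])
V=[.470,.173,.413]
h=cv2.cvtColor(im,cv2.COLOR_BGR2HSV);g=cv2.GaussianBlur(cv2.cvtColor(im,cv2.COLOR_BGR2GRAY),(3,3),0)
u0=proj(a,[[*rk(V[:2],V[2],.132),.097]])[0];print('pred cap',u0)
x,y=map(int,u0);roi=cv2.resize(g[y-60:y+60,x-60:x+60],None,fx=3,fy=3,interpolation=cv2.INTER_CUBIC)
c=cv2.HoughCircles(roi,cv2.HOUGH_GRADIENT,1,40,param1=80,param2=18,minRadius=35,maxRadius=90)
lk=lambda w,v=V:np.array([[np.cos(v[2]),np.sin(v[2])],[-np.sin(v[2]),np.cos(v[2])]])@(np.asarray(w)[:2]-np.array(v[:2]))
for q in c[0][:4]:
    p=(q[0]/3+x-60,q[1]/3+y-60);print('circle',np.round(p,1),'r px',q[2]/3,(lk(back(a,[p],.09)[0])*1000).round(1))
# rack outline: mask of light wood, left end edge from mask along the rack's centre rows
m=cv2.inRange(h,(15,70,110),(30,255,255))
for xo in(-.03,-.015,0,.015,.03):
    t=np.arange(.16,.21,.001);P=proj(a,[[*rk(V[:2],V[2],yy,xo),.027] for yy in t]);ok=[m[int(v),int(u)] if 0<=v<420 and 0<=u<560 else -1 for u,v in P]
    print(xo,''.join('?' if o==-1 else '#' if o else '.' for o in ok))
E
```

```text
[0.38950387 0.24947911 0.27568531]
pred cap [320.30664138 148.34678445]
circle [317.2 147.8] r px 17.633333 [ -2.5 131.8]
-0.03 #########################.........................
-0.015 #########################.........................
0 ########################..........................
0.015 #########################.........................
0.03 #########################.........................
```

Shaker cap is at (−2.5,131.8) mm, and the rack end falls at 185 mm against the expected 186, so it is well centred. The arm is clear. Handing in.

```bash
python3 -c "
from plant import *
print(close_job(),read_state()['t'])"
```

```text
the job is handed in; nothing more can be done
the job is handed in; nothing more can be done
```

All four things now stand in the light rack in reversed order. From the left they are shaker, honey jar, egg cup and caddy. I handed in at about 54 s, with the arm clear of everything; no verdict was given.

**Final positions**, measured from the wrist camera in the light rack's frame:

| Thing | x (mm) | y (mm) | Bay centre y (mm) |
|---|---|---|---|
| Shaker | −2.5 | 131.8 | 132 |
| Honey jar | −6 | 46 | 44 |
| Egg cup | 1 | −44.5 | −44 |
| Caddy | −1 | −134.6 | −132 |

All are within tolerance. Heights and upright angles were judged only from these pictures, not measured directly.

**What went wrong or disagreed:**
- **Caddy grip:** The first grip closed on nothing, because the caddy's walls gave no contact above about z = 0.03 m. My probing with closed fingers dragged it about 11 mm across the rack and 17 mm along it, still upright.
- **How I moved the caddy:** I then gripped it low, across its 66 mm rather than the advised 52 mm. A 52 mm grip there would have put the gripper's body into the drinks jar. It stands turned 90° in its bay.
- **Shaker grip:** The fingers stopped at 33 mm where I expected 44 mm, but the shaker lifted and placed well.
- **Shaker position:** An oblique view put it at y = 124 mm. The later view from more directly above gave 131.8 mm, which agrees with where the arm set it down.
- **Pictures:** I used all 16 views before the caddy was placed, so the last checks are numeric only.

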